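Prop the guard flap and set the turntable speed knob

TASK

Use the metal prop bar to lift the sprung guard flap of the turntable's control console and gently seat the bar's foot fully home in the console's side socket, so that its crossbar holds the flap open by itself. Then turn the knob beneath the flap clockwise until its pointer lines up with the raised index mark on the panel, and leave it so, with the flap still propped open. Do not ram the bar against the console, and leave the pottery and boxes on the bench where they stand.

Things in the scene. Friction and masses are not known exactly. Their poses are not given: they have to be found in the camera images.
- console: Grey control box fixed to the bench, 200 x 155 x 60 mm (x -105..95, y -85..70), dark panel on top at 61.5 mm. Origin on the bench below it, z up, its -x side faces the robot more or less. Hinge wall at its rear (x 82..94, y -65..65, 101 mm high). Beside it, near x 72, y 90, stands a dark steel socket pillar. A clear flap covers the panel like a level canopy, open at both sides.
- socket (a point): Nominal centre of the floor of the square socket in the pillar's top: console x 72, y 90, z 80 mm. The 34 x 34 mm pillar is clamped fast in a slot, up to 8 mm off this point along console x, either way, where its last user left it; this reading does not show it: feel or look for the hole. Socket 20 mm wide, 28 mm deep (mouth at z 108, 1 mm chamfer), sides along console axes.
- flap_hinge (a point): Middle of the flap's hinge axis, at console x 75, y 0, z 100 mm, in mid-thickness of the flap; the axis runs along the console's y. A spring pulls the flap shut with 0.075 N m (shut) to 0.12 N m (upright), besides its weight of 0.12 kg; it snaps shut unless held.
- flap (a joint): Opening angle of the flap, rad: 0 shut (level, reaching 115 mm from the hinge towards console -x), 1.57 upright, stop at 2.0. Plate 6 mm thick, 130 mm wide (console y -65..65), with a lip along the free edge that reaches 10 mm below the plate's underside (inner face 109 mm from the hinge).
- flap_edge (a point): Middle of the free edge of the flap, mid-thickness, 115 mm from the hinge.
- knob (a joint): Angle of the knob in rad, growing clockwise seen from above, stops at 0 and 2.0. The pointer stands at (0.7 - angle) rad from console +x, counted anticlockwise; it meets the raised index mark at 1.40. Turning takes about 0.05 N m and it stays where it is left.
- knob_axis (a point): Foot of the knob, on its upright axis, on the panel at console x -10, y -10, z 61.5 mm. Disc 40 mm across, 8 mm high, with an upright grip bar 36 mm long, 12 mm thick, 8 to 32 mm above this point; a small nose at one end of the bar is the pointer. The shut flap's underside is 35 mm above this point. Site axes are the console's and do not turn.
- keeper: Wooden block 70 x 70 x 34 mm fixed to the bench, origin under its centre, with a 20 mm square hole 22 mm deep in which the prop bar stands loosely at the start. Drawing the bar out, or seating it in the console's socket, takes only a few newtons; a push of 6 N tells that the foot has met the rim or the floor.
- prop: Aluminium prop bar, about 0.12 kg: square post 18 x 18 mm, 130 mm long (lowest 4 mm is 16.5 mm square), upright. Origin at the centre of the foot's underside, z up the post. A round crossbar 10 mm thick sticks out to its -y, axis 75 mm above the foot, ending 54 mm from the post's axis. Grip the post 85 to 130 mm above the foot. In the socket the crossbar points to the console's -y.
- prop_arm (a point): Point on the crossbar's axis, 40 mm out from the post's axis and 75 mm above the foot. With the bar seated in the socket and the crossbar pointing to console -y, the flap rests on the crossbar at about 1.3 to 1.8 rad.
- pot: Brown two-handled pot, 90 mm across, 64 mm high, origin under its centre. Bystander.
- bowl: Green bowl, 110 mm across, 50 mm high, origin under its centre. Bystander.
- cup: White cup, 70 mm across, 70 mm high, origin under its centre. Bystander.
- jar: Blue jar, 60 mm across, 75 mm high, origin under its centre. Bystander.
- carton: Small cardboard box 90 x 70 x 60 mm, origin under its centre. Bystander.
- figure: Brown clay cylinder 44 mm across, 50 mm high, origin under its centre. Bystander.
There are look-alikes about, which are no part of the job. Of the things that look like the prop, the middle-sized one is meant.

How it is judged:
By the outcome, as a careful person would: the job done as asked, in the order asked, and still so for the second after the job is handed in, with the robot touching nothing.
It also fails if it takes over 72 s, if anything falls off the work surface, if the arm or the gripper's body presses on something with over 40 N, if the wrist force passes 120 N, or if a joint passes its speed limit or range.

ROBOT

A 7-joint arm with a two-finger parallel gripper is mounted at the origin on the work surface. World frame = base frame: x ahead of the robot, y to its left, z up, the work surface at z = 0. Lengths are in m, angles in rad, forces in N, time in s.
With the tool pointing down it reaches from about 0.4 to 0.85 m from the base axis. Payload 4.5 kg.
Tool frame: the origin (TCP) lies at the very end of the fingers, on their centre line; the grasp point (between the pads) lies 19 mm behind it; x points along the fingers, y is the direction in which the jaws open and shut, and the axes are right-handed (so a half turn about x gives the same grasp; the last joint's range is limited). The gripper opens to 88 mm and grips with 3 to 60 N. Pads are 18 mm wide; open, the fingers measure 123 mm over their backs; the gripper's body (75 mm by 187 mm) begins 45 mm behind the grasp point.
Start: joints at [1.364, 0.689, -0.195, 1.565, 0.157, 0.902, -0.215], TCP at [0.149, -0.607, 0.239] pointing down, gripper open.
Joint ranges: [-3.01, 3.01], [-0.46, 2.08], [-1.47, 1.51], [0.13, 2.56], [-1, 4.14], [0.04, 2.09], [-2.66, 2.66]. Speed limits (rad/s): [2.57, 2.57, 3.14, 3.14, 3.14, 3.14, 3.14].

INTERFACE

Orientations are given as a unit quaternion [w, x, y, z].
In Python, from cell import readout, viewer, env gives the robot as it stands.
- The arm moves only by the tool arm_command, never from a script. Its argument "commands" is a list of rows, each an object of numbers: "grip": the opening, from -1 (shut) to 1 (fully open); "tx", "ty", "tz": the shift along the tool's x, y, z in cm; "yaw": the turn about the tool's x in degrees. In form: [{"grip": .., "tx": .., "ty": .., "tz": .., "yaw": ..}, ...]. A call has exactly 5 rows; each row is the pose to reach, as a shift and turn from the pose commanded when the call began, along the tool's axes at that moment; what a row does not reach only later rows make up. A row lasts 1/10 s, in which the tool goes at most 50 mm and 8.59 degrees, less where a joint would pass 70% of its speed; a pose out of reach is approached as far as the arm can. A call with a gripper value outside its range is refused whole. The fingers move at their own pace and stop on an object; "squeeze" is the grip in N (left out, the last holds). Time passes only in rows, so rows that repeat a pose let the fingers close, or fill a call up. It gives the time, the measured TCP pose, the force and the opening at its end, in the units of the state.
- readout.sense(): the state, without advancing time (a new reading comes with each control period).
- viewer.get_image(name): name is "side" or "top" or "wrist"; returns a dict with "img" (400x640x3 uint8, red, green, blue), "z_map" (400x640 float32, m along the optical axis (not along the pixel's ray), 0 where there is no reading), "vfov" (degrees; the focal length in pixels is half the picture's height over the tangent of half this angle, whatever the lens; pixels are square), "cx", "cy" (the principal point, pixels), "k1" (the pictures are not rectified: a ray, as slopes to the right and down, at radius r is drawn at 1 + k1 r^2 times it, then the intrinsics apply), "extrinsics" (4x4, takes a point from camera to world coordinates). Camera axes: x right, y up, looking along -z (the intrinsics and any distortion apply to the point x, -y, -z); pixel columns grow to the right and rows downward; lengths in m; the calibration is good to about 2 mm. A picture is of the moment at which its call begins.
- env.job_done(): hands the job in, once; it reports no verdict.
Trained networks look in the newest picture that a camera, given by its name, has taken for a name from the list of things; names that differ only in an ending like _2 or _b are one class to them, and where a whole thing is asked for, a point or a joint stands for the part that bears it (a point fixed in the world has none). Each returns a list of dicts, best first, with "conf" (0 to 1); they miss things now and then, are a little off and sometimes report something else, mostly with a low value. They report only what shows in the picture. A call takes as long as a camera call. They do not tell look-alikes from the thing itself.
- viewer.spot_in(camera, thing): "rect" ([centre column, centre row, width, height] in pixels, round what is visible of it).
- viewer.place_of(camera, thing): "at" ([column, row] in pixels: a listed point, or the origin of a listed thing).
The state is a dict: "time": time; "joint_pos": joint angles; "qvel": joint speeds; "effort": joint torques, N m; "tcp_pos": TCP position; "eef_rot": TCP orientation; "force": force on the tool from outside, world axes, zero at the start; "wrist_torque": the same for the moment, N m; "opening": finger opening in m.
Only numpy, scipy, OpenCV 4.12 (cv2) and the standard library are available. Lean on these libraries where they do the work, as an engineer would, in place of code of your own. Each camera call takes 0.05 s, during which the arm holds its last target.

## Working session

There is one attempt and no reset: what is moved stays moved. The work goes in short steps, Python scripts to look and compute and a tool call to move; the robot and the scene stay as the last step left them, time stands still between calls to the robot, and variables do not carry over. Pictures are saved under pics/ and viewed, and the job is handed in when it is done.

Besides the shell and the picture viewer there is one more tool, called as a command line: name --argument value ..., lists and objects as JSON in quotes. arm_command: Moves the arm, as the interface text tells. Its arguments: {"type":"object","properties":{"commands":{"type":"array","items":{"type":"object","properties":{"grip":{"type":"number"},"tx":{"type":"number"},"ty":{"type":"number"},"tz":{"type":"number"},"yaw":{"type":"number"}}}},"squeeze":{"type":"number"}},"required":["commands"]}

```bash
ls; mkdir -p pics
cat > h.py <<'E'
import numpy as np, cv2
from cell import readout, viewer, env
def K(d):
    h=d['img'].shape[0]; f=h/2/np.tan(np.radians(d['vfov'])/2)
    return np.array([[f,0,d['cx']],[0,f,d['cy']],[0,0,1.]])
def unproj(d,px,z):
    # px Nx2 ; z depth
    # the model: drawn = s*(1+k1 r^2)
    p=cv2.undistortPoints(np.array(px,float).reshape(-1,1,2),K(d),np.array([d['k1'],0,0,0,0.]),).reshape(-1,2)
    z=np.asarray(z,float).reshape(-1)
    c=np.stack([p[:,0]*z,-p[:,1]*z,-z],1)
    E=np.array(d['extrinsics']); return c@E[:3,:3].T+E[:3,3]
def at_height(d,px,h):
    a=unproj(d,px,np.ones(len(px))); o=np.array(d['extrinsics'])[:3,3]
    v=a-o; t=(h-o[2])/v[:,2]; return o+v*t[:,None]
def proj(d,P):
    E=np.linalg.inv(np.array(d['extrinsics'])); c=np.atleast_2d(P)@E[:3,:3].T+E[:3,3]
    s=np.stack([c[:,0],-c[:,1]],1)/(-c[:,2:3]); r2=(s**2).sum(1,keepdims=True)
    s=s*(1+d['k1']*r2); k=K(d); return s*k[0,0]+k[:2,2]
def cloud(d):
    z=d['z_map']; v,u=np.mgrid[:z.shape[0],:z.shape[1]]
    P=unproj(d,np.stack([u.ravel(),v.ravel()],1),z.ravel()).reshape(z.shape+(3,)); P[z<=0]=np.nan
    return P
def save(img,name,scale=1):
    if scale!=1: img=cv2.resize(img,None,fx=scale,fy=scale,interpolation=cv2.INTER_CUBIC)
    cv2.imwrite('pics/'+name+'.png',img[:,:,::-1])
E
python3 - <<'E'
from h import *
import pickle
s=readout.sense(); print(s)
for c in ['side','top','wrist']:
    d=viewer.get_image(c); save(d['img'],c+'0'); print(c,d['vfov'],d['cx'],d['cy'],d['k1'],np.round(d['extrinsics'],3).tolist())
    pickle.dump(d,open(c+'0.pkl','wb'))
    for t in ['console','keeper','prop','prop_arm','flap_hinge','flap_edge','knob_axis','socket']:
        print(t,[(np.round(r['at']),round(r['conf'],2)) for r in viewer.place_of(c,t)])
E
```

```text
pics
{'time': 0.0, 'joint_pos': array([ 1.36378311,  0.68996722, -0.19452454,  1.56633401,  0.15729168,
        0.90250671, -0.2151052 ]), 'qvel': array([ 0.00178839,  0.00066396,  0.00066256,  0.00037794,  0.00094023,
        0.00044578, -0.00053397]), 'effort': array([-4.01396464e-04, -5.27564335e+01, -1.26663275e+00, -1.53429347e+01,
       -5.25724702e-02,  6.53733354e-03,  1.69838409e-04]), 'tcp_pos': array([ 0.14886619, -0.60636297,  0.23792343]), 'eef_rot': array([-0.08432958, -0.70186341, -0.08559669,  0.70210361]), 'force': array([-0.25287284,  0.32612602,  0.76391286]), 'wrist_torque': array([ 0.00852941,  0.01812492, -0.00408805]), 'opening': 0.0881133977312603}
side 56.054642668809336 321.44557248025984 198.8846595013867 0.010039418710536614 [[0.757, 0.341, -0.558, 0.023], [-0.653, 0.416, -0.633, -0.514], [0.016, 0.843, 0.537, 0.563], [0.0, 0.0, 0.0, 1.0]]
console [(array([353., 234.]), 0.59)]
keeper [(array([269., 200.]), 0.93), (array([500., 304.]), 0.61)]
prop [(array([233., 215.]), 0.87), (array([266., 198.]), 0.82)]
prop_arm [(array([208., 179.]), 0.96), (array([279.
[... 492 characters left out ...]
.88), (array([238., 158.]), 0.4)]
prop [(array([246., 231.]), 0.69), (array([255., 268.]), 0.55), (array([180., 182.]), 0.49), (array([279., 226.]), 0.44)]
prop_arm [(array([253., 221.]), 0.69), (array([288., 234.]), 0.43)]
flap_hinge [(array([329., 195.]), 0.73), (array([328., 159.]), 0.55)]
flap_edge [(array([333., 191.]), 0.53)]
knob_axis [(array([333., 192.]), 0.7)]
socket [(array([299., 162.]), 0.85)]
wrist 62.595444281882244 322.4678109224275 200.59869524224024 -0.0036536785574344645 [[0.238, 0.938, 0.251, 0.213], [-0.971, 0.23, 0.062, -0.591], [0.001, -0.259, 0.966, 0.386], [0.0, 0.0, 0.0, 1.0]]
console []
keeper []
prop []
prop_arm []
flap_hinge []
flap_edge []
knob_axis []
socket []
```

View pics/side0.png

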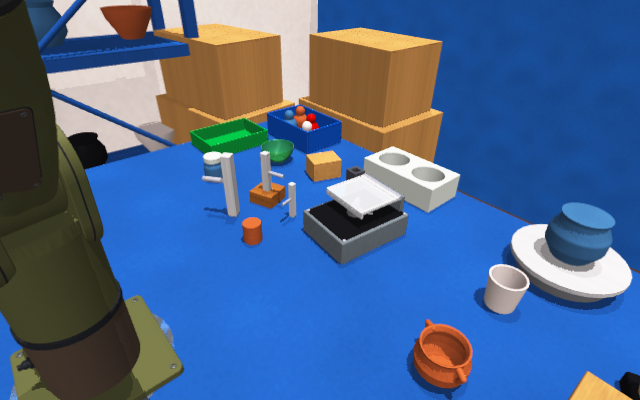

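View pics/top0.png

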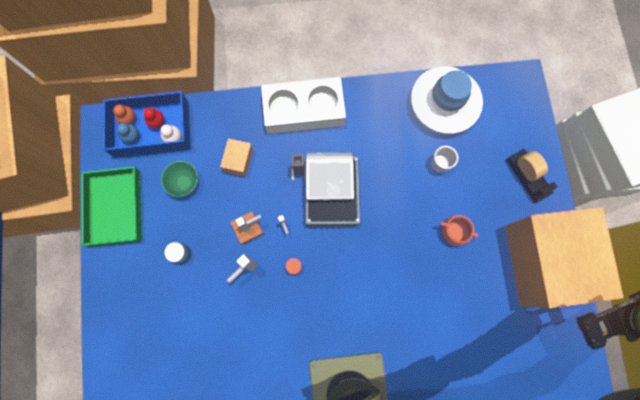

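Run:
```python
from h import *
import pickle
d=pickle.load(open('side0.pkl','rb')); save(d['img'][100:300,180:440],'sidecrop',3)
d=pickle.load(open('top0.pkl','rb')); save(d['img'][110:310,150:410],'topcrop',3)
```

```text
(no output)
```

View pics/sidecrop.png

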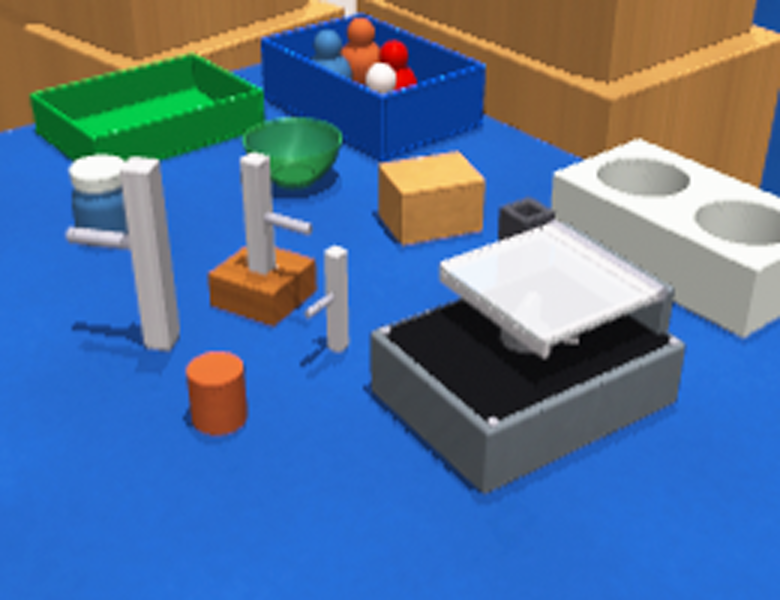

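View pics/topcrop.png

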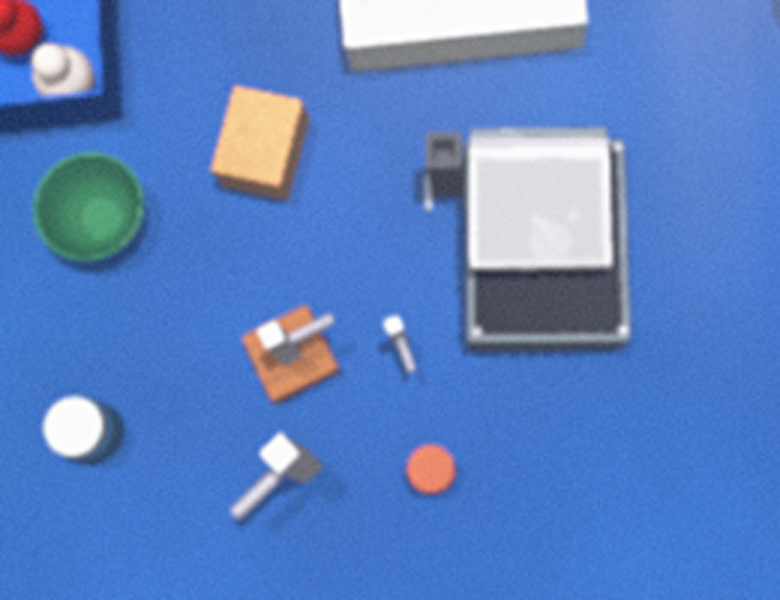

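Three look-alikes for the prop: the big one at side px (232,185), the one in the orange keeper at (266,172), and the small one at (292,200). The middle-sized one is in the keeper, as described. Next I'll measure the poses.

Run:
```python
from h import *
import pickle
D={c:pickle.load(open(c+'0.pkl','rb')) for c in ['side','top']}
C={c:cloud(D[c]) for c in D}
for c in D:
    P=C[c]; print(c,'table z',np.nanmedian(P[...,2][np.abs(P[...,2])<.02]))
    for n,(u,v) in {'side':{'big':(228,157),'mid':(265,155),'small':(292,184),'rim':(355,262),'pil':(351,172),'blk':(256,193)},'top':{'big':(245,261),'mid':(241,221),'small':(281,218),'rim':(310,222),'panel':(332,210),'flap':(318,180),'pil':(299,157),'blk':(259,234)}}[c].items():
        print(c,n,np.round(P[v,u],4))
# props: points above z 0.1 near each
for c in D:
    P=C[c].reshape(-1,3); 
    m=(P[:,0]>.2)&(P[:,0]<.9)&(np.abs(P[:,1])<.5)
    P=P[m]
    for n,lo,hi in [('rim',.055,.0635),('hw',.095,.112),('high',.105,.25)]:
        Q=P[(P[:,2]>lo)&(P[:,2]<hi)]
        print(c,n,len(Q))
# top-view detail: raster of height
P=C['top']
sub=P[185:245:2,225:300:3,2]*1000
for r in sub[::1]: print(' '.join('%3.0f'%x for x in r))
```

```text
side table z -0.00019781983787026114
side big [0.3814 0.2261 0.1692]
side mid [0.4886 0.2361 0.138 ]
side small [0.4951 0.132  0.0967]
side rim [ 0.4968 -0.0932 -0.0026]
side pil [0.6389 0.0725 0.106 ]
side blk [0.4565 0.2431 0.0329]
top table z -0.0006912929831301984
top big [0.3847 0.2335 0.1726]
top mid [0.4945 0.2402 0.1428]
top small [0.4998 0.1364 0.0915]
top rim [0.4853 0.0574 0.0567]
top panel [ 0.5128 -0.009   0.0577]
top flap [0.5935 0.0225 0.1049]
top pil [0.6682 0.0687 0.0981]
top blk [0.4711 0.2083 0.0278]
side rim 4385
side hw 2732
side high 3037
top rim 2570
top hw 2494
top high 1695
 -7   1   2  -2  -4  -2   3   1  -0   2   2   3  -1   1  -3  -7  -1   3  -0  -3  -1  -1   0   1  -9
 -2   1  -0  -2  -6  -3  -0  -4  -4  -0  -6  -5   1  -6  -3  -2  -3  -3   1   3  -3  -5   1  -1  -5
  1  -1  -0  -3  -0  -5  -8   1   4  -3   1  -2   1  -2   1   2  -3  -7   0  -5  -4  -2  -1   1  -1
 -2   0  -3   2  -2  -3   1  -2  -0   1  -3   2  -2  -3   2   1   1  -6  -2  -1  -1  -1  -1  -0  -1
  1  -4  -6  -0   1  -3  -8  -3   2  -1   3  -2  -3  -1   0  -3   3  -7  -1  -1  -4  -1  -3  -
[... 1805 characters left out ...]

 -1  -3  -0  -3  29  32  30  24  32  34  34  33  28  -3   3   2  -2  -0   2   1  53   4  -3  -0  -4
  2   1  -0  -1  27  40  37  29  34  31  38  32  32  -3  -2  -1  -4  -2   2  -0  -1   1  -3   1  -2
 -5  -4  -5  -2  31  33  33  34  33  29  35  25  -4  -6  -2   3  -3  -4  -0   2  -1   1  -6  -4  -4
 -5  -2  -1   1  -5  34  30  30  28  35  18  -4   4  -2  -7   2   0   4  -3  -7  -1  -4   1  -0   1
  4  -1  -1  -7  -2  31  37  33  32   5  -3  -1  -1  -3  -3  -2  -5  -4  -6  -4   1  -1  -7   0   5
 -4  -1  -1  -1  -1  30  35  25  -0  -5  -5   3  -3  -3  -1  -0  -1   1 -10  -1  -2   2   3   4   2
  3  -2   1  -5   4  -0  25   0  -0   1   0  -2  -1   5  -2  -6  -3  -1   2   1  -5   1  -7   1  -3
```

```bash
cat > fit.py <<'E'
from h import *
from scipy.optimize import minimize
def rectfit(Q,L,W,x0):
    # footprint points Q (N,2) ; find the pose minimizing outside distance + keep tight by extents
    best=None
    for yaw in np.radians(np.arange(-45,45,.25)):
        R=np.array([[np.cos(yaw),np.sin(yaw)],[-np.sin(yaw),np.cos(yaw)]])
        q=Q@R.T; lo=np.percentile(q,1.5,axis=0); hi=np.percentile(q,98.5,axis=0)
        a=(hi-lo).prod()
        if best is None or a<best[0]: best=(a,yaw,lo,hi,R.T@((lo+hi)/2))
    return best
E
python3 - <<'E'
from fit import *
import pickle
for c in ['top','side']:
    d=pickle.load(open(c+'0.pkl','rb')); P=cloud(d); 
    X,Y,Z=P[...,0],P[...,1],P[...,2]; img=d['img'].astype(int)
    m=(X>.44)&(X<.75)&(Y>-.14)&(Y<.10)
    def rep(n,mm):
        mm=cv2.morphologyEx(mm.astype(np.uint8),cv2.MORPH_OPEN,np.ones((2,2),np.uint8))>0
        if mm.sum()<10: print(c,n,'few'); return
        b=rectfit(P[mm][:,:2],0,0,None)
        print(c,n,mm.sum(),'yaw %.2f'%np.degrees(b[1]),'size',np.round((b[3]-b[2])*1000,1),'ctr',np.round(b[4],4))
    rep('console all',m&(Z>.045)&(Z<.12)&(Y<.052))
    rep('rim/panel',m&(Z>.05)&(Z<.07)&(Y<.06))
    rep('flap',m&(Z>.09)&(Z<.115)&(Y<.052))
    rep('pillar',m&(Z>.098)&(Z<.118)&(Y>.053)&(Y<.11)&(X>.6))
    k=(X>.4)&(X<.56)&(Y>.16)&(Y<.30)
    orange=(img[...,0]>img[...,2]+50)
    rep('keeper',k&(Z>.022)&(Z<.045)&orange)
    rep('proptop',k&(Z>.134)&(Z<.150))
    rep('crossbar',k&(Z>.078)&(Z<.098)&(Y<.225))
# network: intersect
d1=pickle.load(open('side0.pkl','rb'));d2=pickle.load(open('top0.pkl','rb'))
for n,h,a,b in [('knob',.0615,(354,211),(333,192)),('flap_hinge',.1,(381,185),(329,159)),('socket',.08,(350,180),(299,162))]:
    print(n,np.round(at_height(d1,[a],h)[0],3),np.round(at_height(d2,[b],h)[0],3))
d=d2; 
save(d['img'][210:250,225:270],'topkeep',12); save(d['img'][145:235,285:370],'topcons',7)
save(d1['img'][160:262,295:415],'sidecons',6)
E
```

```text
top console all 3573 yaw -45.00 size [nan nan] ctr [nan nan]
top rim/panel 1495 yaw -45.00 size [nan nan] ctr [nan nan]
top flap 2094 yaw -45.00 size [nan nan] ctr [nan nan]
top pillar 112 yaw -5.50 size [59.1 30.1] ctr [0.6697 0.0704]
top keeper 381 yaw -45.00 size [nan nan] ctr [nan nan]
top proptop 49 yaw 16.75 size [13.7 17.1] ctr [0.4924 0.2421]
top crossbar 43 yaw 22.75 size [18.6 32.9] ctr [0.5116 0.2114]
side console all 4511 yaw -45.00 size [nan nan] ctr [nan nan]
side rim/panel 2489 yaw -45.00 size [nan nan] ctr [nan nan]
side flap 1816 yaw -45.00 size [nan nan] ctr [nan nan]
side pillar 140 yaw -7.75 size [37.  41.7] ctr [0.6549 0.0664]
side keeper 369 yaw 20.50 size [68.  63.2] ctr [0.4913 0.2387]
side proptop 50 yaw -38.75 size [ 20.1 213.8] ctr [0.5524 0.3166]
side crossbar 48 yaw -35.75 size [ 30.2 168.2] ctr [0.5465 0.2671]
knob [ 0.568 -0.013  0.062] [ 0.564 -0.018  0.062]
flap_hinge [ 0.657 -0.014  0.1  ] [ 0.652 -0.015  0.1  ]
socket [0.641 0.076 0.08 ] [0.659 0.07  0.08 ]
```

View pics/topcons.png

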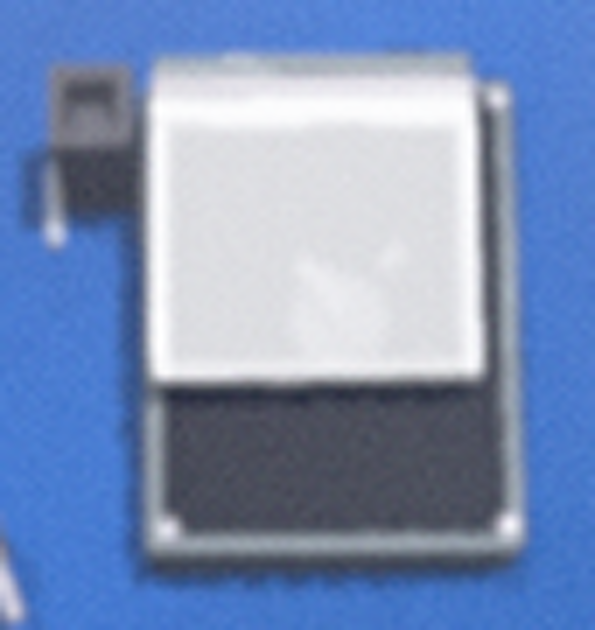

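View pics/topkeep.png

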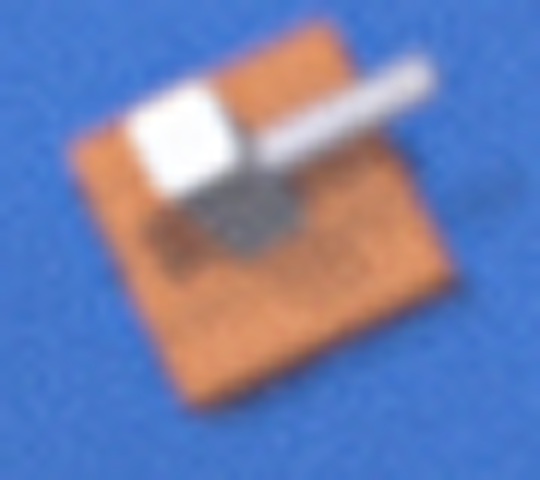

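View pics/sidecons.png

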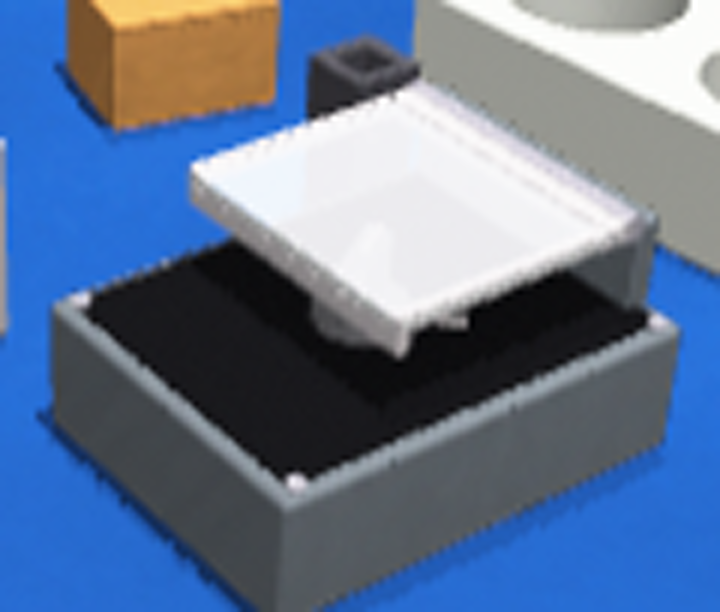

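```bash
cat > pose.py <<'E'
from h import *
from scipy.optimize import least_squares
def fit(obs,x0,yaw=None,shift=True):
    # obs: list of (d, px, local pts); per-camera none
    def world(p,L):
        c,s=np.cos(p[2]),np.sin(p[2]); L=np.array(L)
        return np.stack([p[0]+c*L[:,0]-s*L[:,1],p[1]+s*L[:,0]+c*L[:,1],L[:,2]],1)
    def res(p):
        return np.concatenate([(proj(d,world(p,L))-np.array(px)).ravel() for d,px,L in obs])
    r=least_squares(res,x0,loss='soft_l1',x_scale=[.01,.01,.05]); return r.x,res(r.x)
E
python3 - <<'E'
from pose import *
import pickle
s=pickle.load(open('side0.pkl','rb'));t=pickle.load(open('top0.pkl','rb'))
cs=lambda a:[(295+x/6-.4,160+y/6-.4) for x,y in a]
ct=lambda a:[(285+x/7-.4,145+y/7-.4) for x,y in a]
L=[(-.105,.07,.06),(-.105,-.085,.06),(.095,-.085,.06),(-.04,.065,.103),(-.04,-.065,.103)]
os=(s,cs([(52,308),(287,503),(680,332),(190,165),(407,325)]),L)
ot=(t,ct([(147,550),(523,550),(513,85),(153,382),(487,380)]),L)
for o in ([os],[ot],[os,ot]):
    p,r=fit(o,[.57,-.01,0]); print('console',np.round(p,4),np.degrees(p[2]),np.round(r,1))
c,sn=np.cos(p[2]),np.sin(p[2])
inv=lambda q:(c*(q[0]-p[0])+sn*(q[1]-p[1]), -sn*(q[0]-p[0])+c*(q[1]-p[1]))
# pillar in top: hole centre approx px (90,100), top square corners (50,68),(133,68),(128,145),(50,145)
for q in at_height(t,ct([(50,68),(133,68),(130,148),(50,148),(90,100)]),.108): print('pillar top',np.round(inv(q),4))
for q in at_height(s,cs([(310,58),(367,36),(420,75),(362,95),(370,62)]),.108): print('pillar side',np.round(inv(q),4))
# keeper/prop
kt=lambda a:[(225+x/12-.45,210+y/12-.45) for x,y in a]
o=(t,kt([(68,150),(330,18),(460,280),(195,410)]),[(.035,.035,.034),(.035,-.035,.034),(-.035,-.035,.034),(-.035,.035,.034)])
print('keeper',fit([o],[.48,.24,.4]))
for q in at_height(t,kt([(185,138)]),.142): print('proptop',q)
A=at_height(t,kt([(275,150),(425,75)]),.087); print('xbar',A,np.degrees(np.arctan2(*(A[1]-A[0])[1::-1])))
save(s['img'][140:215,240:320],'sidekeep',9)
E
```

```text
console [ 0.5753 -0.0111 -0.0989] -5.664453882553252 [-0.7 -0.9  0.2  1.2  1.8 -0.7  0.1  0.5 -0.8 -0.4]
console [ 0.5773 -0.0093 -0.105 ] -6.013710530916377 [-0.3  1.   0.5  0.7  0.3 -0.4  0.2 -0.5 -0.8 -0.5]
console [ 0.5767 -0.0097 -0.1018] -5.8340999639618225 [-0.6 -1.5  0.   0.6  1.7 -1.1  0.2  0.1 -0.9 -0.9 -0.   1.2  0.8  0.7
  0.3 -0.3  0.5 -0.3 -0.5 -0.4]
pillar top [0.0881 0.1074]
pillar top [0.0878 0.0739]
pillar top [0.0543 0.0751]
pillar top [0.0546 0.1073]
pillar top [0.0745 0.0912]
pillar side [0.0501 0.1035]
pillar side [0.0837 0.1059]
pillar side [0.0797 0.0658]
pillar side [0.048  0.0657]
pillar side [0.0694 0.0865]
keeper (array([0.49343151, 0.24208972, 0.36572924]), array([ 0.25042081,  0.15414091,  0.09494421,  0.30879682, -0.29107042,
       -0.32972912, -0.05482769, -0.12356862]))
proptop [0.49480139 0.24312014 0.142     ]
xbar [[0.49946251 0.23082231 0.087     ]
 [0.51326833 0.1946092  0.087     ]] -69.13123322728967
```

View pics/sidekeep.png

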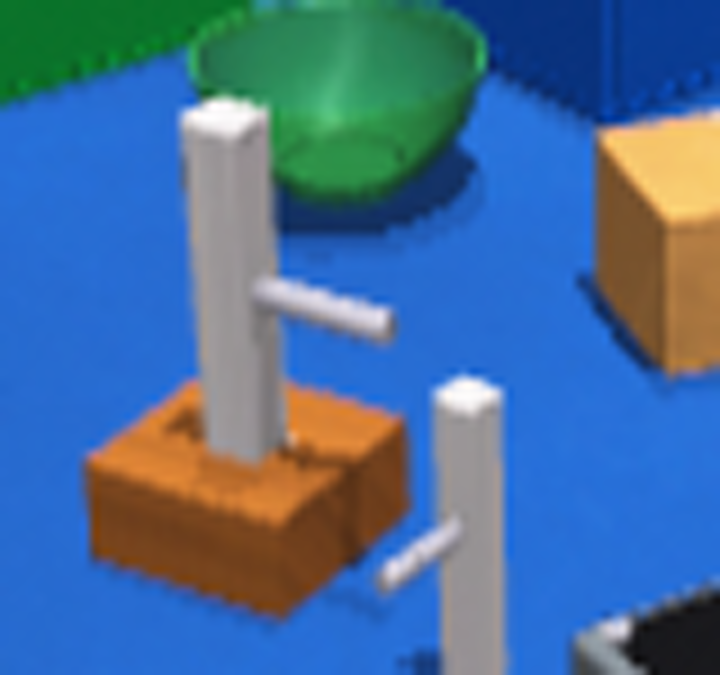

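```bash
cat > mv.py <<'E'
import numpy as np,sys
from scipy.spatial.transform import Rotation as Rt
from cell import readout
def st():
    s=readout.sense(); q=s['eef_rot']; R=Rt.from_quat([q[1],q[2],q[3],q[0]]).as_matrix(); return s,R
def rel(target,head):
    s,R=st(); d=np.array(target)-s['tcp_pos']; t=R.T@d*100
    jaw=np.degrees(np.arctan2(R[1,1],R[0,1])); dy=(head-jaw+90)%180-90
    return np.round(t,2),'yaw %.1f'%(-dy),'jawhead %.1f'%jaw
def info():
    s,R=st(); print('t %.2f'%s['time'],'tcp',np.round(s['tcp_pos'],4),'F',np.round(s['force'],1),'T',np.round(s['wrist_torque'],2),'open %.4f'%s['opening'],'jaw %.1f'%np.degrees(np.arctan2(R[1,1],R[0,1])),'q',np.round(s['joint_pos'],2)); 
C0=np.array([.577,-.0097]); Y=np.radians(-5.8)
def c2w(x,y,z,mm=True):
    x,y,z=x/1e3,y/1e3,z/1e3; c,s=np.cos(Y),np.sin(Y); return np.array([C0[0]+c*x-s*y,C0[1]+s*x+c*y,z])
def w2c(p):
    c,s=np.cos(Y),np.sin(Y); d=np.array(p[:2])-C0; return np.array([c*d[0]+s*d[1],-s*d[0]+c*d[1],p[2]])*1000
E
python3 -c "
from mv import *
info(); s,R=st(); print(R.round(3)); print(rel([.40,.05,.26],21)); print(rel([.4945,.2428,.25],21))"
```

```text
t 1.35 tcp [ 0.1491 -0.607   0.2387] F [ 0.7  0.8 -0.7] T [-0.02  0.02  0.02] open 0.0881 jaw -76.2 q [ 1.36  0.69 -0.19  1.57  0.16  0.9  -0.22]
[[ 0.     0.239 -0.971]
 [-0.    -0.971 -0.239]
 [-1.     0.    -0.   ]]
(array([ -2.13, -57.82, -40.04]), 'yaw 82.8', 'jawhead -76.2')
(array([ -1.13, -74.29, -53.81]), 'yaw 82.8', 'jawhead -76.2')
```

```bash
cat >> mv.py <<'E'
def plan(wps,pos=None,head=None):
    """wps: list of calls; each call: list of 5 (pos,head[jaw heading of +y axis]) ; prints rows"""
    s,R=st()
    if pos is None: pos=s['tcp_pos'].copy(); head=np.degrees(np.arctan2(R[1,1],R[0,1]))
    for call in wps:
        h=np.radians(head); y=np.array([np.cos(h),np.sin(h),0]); x=np.array([0,0,-1.]); z=np.cross(x,y)
        A=np.stack([x,y,z]); out=[]
        for p,hd in call:
            t=A@(np.array(p)-pos)*100; dy=-((hd-head+180)%360-180)
            out.append('{tx %.2f ty %.2f tz %.2f yaw %.1f}'%(*t,dy))
        print('\n'.join(out)); print('--')
        pos,head=np.array(call[-1][0]),call[-1][1]
    return pos,head
def lin(p0,h0,p1,h1,n):
    return [(np.array(p0)+(np.array(p1)-p0)*k/n,h0+(h1-h0)*k/n) for k in range(1,n+1)]
E
python3 -c "
from mv import *
s,R=st(); p0=s['tcp_pos']; h0=-76.2
a=lin(p0,h0,[.47,-.22,.25],-30,10); b=lin(a[-1][0],-30,[.4945,.2428,.25],21,10)
c=a+b
plan([c[i:i+5] for i in range(0,20,5)])"
```

```text
{tx -0.11 ty -2.99 tz -4.04 yaw -4.6}
{tx -0.23 ty -5.99 tz -8.08 yaw -9.2}
{tx -0.34 ty -8.98 tz -12.12 yaw -13.9}
{tx -0.45 ty -11.97 tz -16.16 yaw -18.5}
{tx -0.56 ty -14.96 tz -20.20 yaw -23.1}
--
{tx -0.11 ty -1.17 tz -4.89 yaw -4.6}
{tx -0.23 ty -2.34 tz -9.78 yaw -9.2}
{tx -0.34 ty -3.50 tz -14.67 yaw -13.9}
{tx -0.45 ty -4.67 tz -19.56 yaw -18.5}
{tx -0.56 ty -5.84 tz -24.45 yaw -23.1}
--
{tx 0.00 ty -2.10 tz -4.13 yaw -5.1}
{tx 0.00 ty -4.20 tz -8.26 yaw -10.2}
{tx 0.00 ty -6.31 tz -12.39 yaw -15.3}
{tx 0.00 ty -8.41 tz -16.52 yaw -20.4}
{tx 0.00 ty -10.51 tz -20.65 yaw -25.5}
--
{tx 0.00 ty -0.12 tz -4.63 yaw -5.1}
{tx 0.00 ty -0.24 tz -9.27 yaw -10.2}
{tx 0.00 ty -0.36 tz -13.90 yaw -15.3}
{tx 0.00 ty -0.48 tz -18.53 yaw -20.4}
{tx 0.00 ty -0.59 tz -23.16 yaw -25.5}
--
```

arm_command --commands '[{"grip": 1, "tx": -0.1, "ty": -3, "tz": -4, "yaw": -4.6}, {"grip": 1, "tx": -0.2, "ty": -6, "tz": -8, "yaw": -9.2}, {"grip": 1, "tx": -0.3, "ty": -9, "tz": -12, "yaw": -13.8}, {"grip": 1, "tx": -0.5, "ty": -12, "tz": -16, "yaw": -18.4}, {"grip": 1, "tx": -0.6, "ty": -15, "tz": -20.2, "yaw": -23}]'

```text
time: 1.85
tcp_pos: [0.3094, -0.4129, 0.2451]
eef_rot: [0.224, 0.671, 0.224, -0.671]
force: [1.2, -0.6, 0.4]
opening: 0.0882
```

arm_command --commands '[{"grip": 1, "tx": -0.1, "ty": -1.2, "tz": -4.8, "yaw": -4.6}, {"grip": 1, "tx": -0.2, "ty": -2.3, "tz": -9.7, "yaw": -9.2}, {"grip": 1, "tx": -0.3, "ty": -3.5, "tz": -14.6, "yaw": -13.8}, {"grip": 1, "tx": -0.5, "ty": -4.7, "tz": -19.5, "yaw": -18.4}, {"grip": 1, "tx": -0.6, "ty": -5.8, "tz": -24.4, "yaw": -23}]'

```text
time: 2.35
tcp_pos: [0.4692, -0.2213, 0.2511]
eef_rot: [0.354, 0.613, 0.353, -0.612]
force: [0.3, -0.2, 0.6]
opening: 0.0881
```

arm_command --commands '[{"grip": 1, "tx": 0, "ty": -2.1, "tz": -4.1, "yaw": -5.1}, {"grip": 1, "tx": 0, "ty": -4.2, "tz": -8.3, "yaw": -10.2}, {"grip": 1, "tx": 0, "ty": -6.3, "tz": -12.4, "yaw": -15.3}, {"grip": 1, "tx": 0, "ty": -8.4, "tz": -16.5, "yaw": -20.4}, {"grip": 1, "tx": 0, "ty": -10.5, "tz": -20.6, "yaw": -25.5}]'

```text
time: 2.85
tcp_pos: [0.481, 0.0097, 0.2509]
eef_rot: [0.48, 0.519, 0.48, -0.519]
force: [1.1, 0.3, 0.6]
opening: 0.0883
```

```bash
python3 -c "
from mv import *
info(); print(rel([.4945,.2428,.25],21))"
```

```text
t 2.85 tcp [0.481  0.0097 0.2509] F [1.1 0.3 0.6] T [-0.1  -0.15 -0.02] open 0.0883 jaw -4.5 q [ 0.22  0.52 -0.51  1.96  0.37  0.75 -0.59]
(array([  0.08,  -0.49, -23.35]), 'yaw -25.5', 'jawhead -4.5')
```

Run:
```python
from h import *
import pickle
d=viewer.get_image('wrist'); pickle.dump(d,open('w1.pkl','wb')); save(d['img'],'w1'); print(np.round(d['extrinsics'],3))
for t in ['knob_axis','socket','prop']: print(t,[(np.round(r['at']),round(r['conf'],2)) for r in viewer.place_of('wrist',t)])
```

```text
[[ 0.997  0.077  0.019  0.486]
 [-0.079  0.962  0.26   0.076]
 [ 0.002 -0.26   0.966  0.398]
 [ 0.     0.     0.     1.   ]]
knob_axis []
socket [(array([508., 101.]), 0.97)]
prop [(array([331.,  55.]), 0.81)]
```

View pics/w1.png

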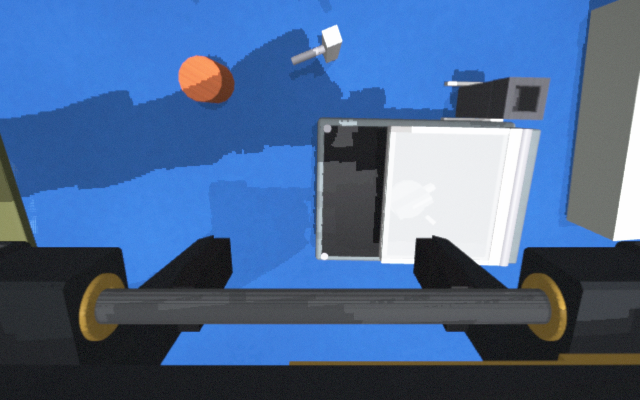

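Wrist view: console box corners are at about (318,120), (318,262) and the pillar's hole at about (527,98). I'll zoom in to fit these.

Run:
```python
from h import *
import pickle
d=pickle.load(open('w1.pkl','rb')); save(d['img'][70:135,440:560],'w1p',6.5); save(d['img'][110:275,305:555],'w1c',3.2)
```

```text
(no output)
```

View pics/w1p.png

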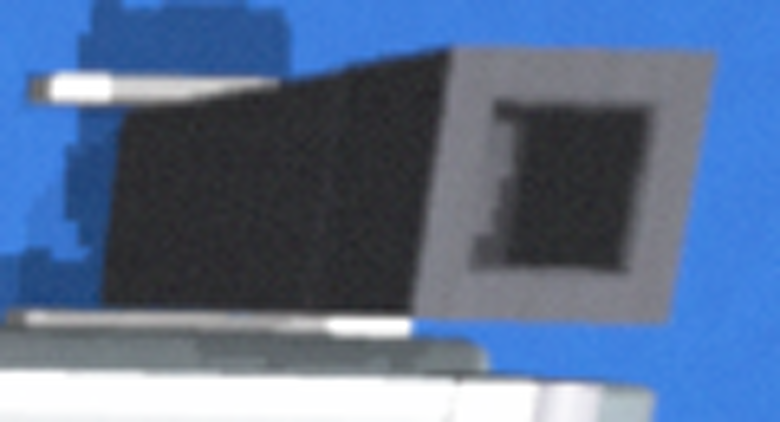

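View pics/w1c.png

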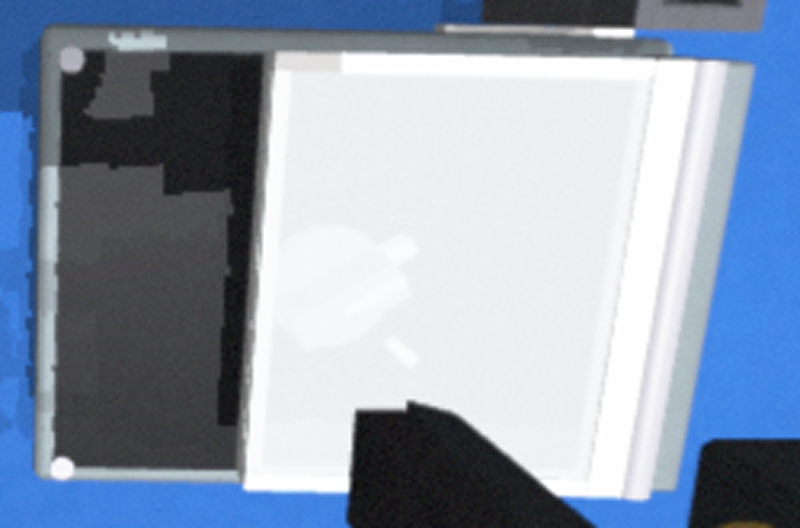

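Run:
```python
from pose import *
import pickle
s=pickle.load(open('side0.pkl','rb'));t=pickle.load(open('top0.pkl','rb'));w=pickle.load(open('w1.pkl','rb'))
cs=lambda a:[(295+x/6-.4,160+y/6-.4) for x,y in a]
ct=lambda a:[(285+x/7-.4,145+y/7-.4) for x,y in a]
cw=lambda a:[(305+x/3.2-.35,110+y/3.2-.35) for x,y in a]
cp=lambda a:[(440+x/6.5-.4,70+y/6.5-.4) for x,y in a]
L=[(-.105,.07,.06),(-.105,-.085,.06),(.095,-.085,.06),(-.04,.065,.103),(-.04,-.065,.103)]
os=(s,cs([(52,308),(287,503),(680,332),(190,165),(407,325)]),L)
ot=(t,ct([(147,550),(523,550),(513,85),(153,382),(487,380)]),L)
Lw=[(-.105,.07,.06),(-.105,-.085,.06),(.094,.065,.101),(.094,-.065,.101),(-.04,.065,.103),(-.04,-.065,.103)]
ow=(w,cw([(42,28),(37,478),(753,62),(679,490),(265,55),(243,488)]),Lw)
for o in ([ow],[os,ot,ow]):
    p,r=fit(o,[.57,-.01,0]); print('console',np.round(p,4),np.degrees(p[2]),np.round(r,1))
    c,sn=np.cos(p[2]),np.sin(p[2])
    inv=lambda q:np.array((c*(q[0]-p[0])+sn*(q[1]-p[1]), -sn*(q[0]-p[0])+c*(q[1]-p[1])))
    for n,px in [('top',[(450,47),(718,52),(670,323),(413,315)]),('hole',[(495,102),(655,102),(628,270),(472,268)])]:
        Q=at_height(w,cp(px),.108); q=np.array([inv(x) for x in Q])*1000; print(n,q.round(1).tolist(),'mean',q.mean(0).round(1),'world',Q.mean(0).round(4))
    for n,px,h in [('nose',(398,248),.085),('idx',(402,350),.0615),('disc',(335,290),.0695)]:
        q=inv(at_height(w,cw([px]),h)[0])*1000; print(n,q.round(1),'ang',np.arctan2(q[1]+10,q[0]+10))
```

```text
console [ 0.578  -0.009  -0.0925] -5.301684911126126 [-1.3  0.1 -1.   2.1  0.6 -0.6 -0.7  0.2  2.4 -0.5  0.4  0.3]
top [[55.2, 106.7], [89.7, 106.6], [89.9, 72.9], [55.7, 73.4]] mean [72.6 89.9] world [0.6586 0.0738 0.108 ]
hole [[62.1, 100.1], [82.8, 100.4], [83.1, 79.6], [62.5, 79.5]] mean [72.6 89.9] world [0.6586 0.0738 0.108 ]
nose [5.7 7. ] ang 0.823007809171241
idx [ 18.4 -33.3] ang -0.6875052308426158
disc [ -8.1 -10.6] ang -0.3210521978895582
console [ 0.5777 -0.009  -0.0941] -5.389644818992272 [-0.4 -1.5  0.7  0.3  1.7 -1.6  0.3 -0.1 -0.5 -1.2 -0.   1.1  0.8  0.2
 -0.2 -0.8  0.3 -0.4 -0.7 -0.9 -1.5 -0.1 -1.3  2.   0.4 -0.4 -1.1  0.4
  2.2 -0.6  0.1  0.2]
top [[55.3, 106.8], [89.8, 106.8], [90.0, 73.1], [55.8, 73.6]] mean [72.7 90. ] world [0.6586 0.0738 0.108 ]
hole [[62.2, 100.3], [82.9, 100.6], [83.2, 79.7], [62.6, 79.6]] mean [72.7 90.1] world [0.6586 0.0738 0.108 ]
nose [6. 7.] ang 0.8163609232403722
idx [ 18.7 -33.3] ang -0.6812579770355192
disc [ -7.8 -10.6] ang -0.2797321384781257
```

arm_command --commands '[{"grip": 1, "tx": 0, "ty": -0.1, "tz": -4.7, "yaw": -5.1}, {"grip": 1, "tx": 0, "ty": -0.2, "tz": -9.3, "yaw": -10.2}, {"grip": 1, "tx": 0, "ty": -0.3, "tz": -14, "yaw": -15.3}, {"grip": 1, "tx": 0, "ty": -0.4, "tz": -18.7, "yaw": -20.4}, {"grip": 1, "tx": 0, "ty": -0.5, "tz": -23.3, "yaw": -25.5}]'

```text
time: 3.55
tcp_pos: [0.4962, 0.2398, 0.2505]
eef_rot: [0.582, 0.401, 0.581, -0.402]
force: [0.8, -0.1, -0.2]
opening: 0.088
```

Run:
```python
from h import *
import pickle
from mv import info
info()
d=viewer.get_image('wrist'); pickle.dump(d,open('w2.pkl','wb')); save(d['img'],'w2')
P=cloud(d)
Z=P[...,2]; m=(Z>.134)&(Z<.15)&(np.abs(P[...,0]-.4945)<.04)&(np.abs(P[...,1]-.243)<.04); print(m.sum(),np.nanmedian(P[m],axis=0), np.argwhere(m).mean(0))
```

```text
t 3.55 tcp [0.4962 0.2398 0.2505] F [ 0.8 -0.1 -0.2] T [-0.05 -0.13  0.03] open 0.0880 jaw 20.7 q [-0.17  0.63 -0.61  1.76  0.45  0.89 -0.62]
528 [0.49343303 0.24478199 0.1429597 ] [191.4469697 321.5719697]
```

View pics/w2.png

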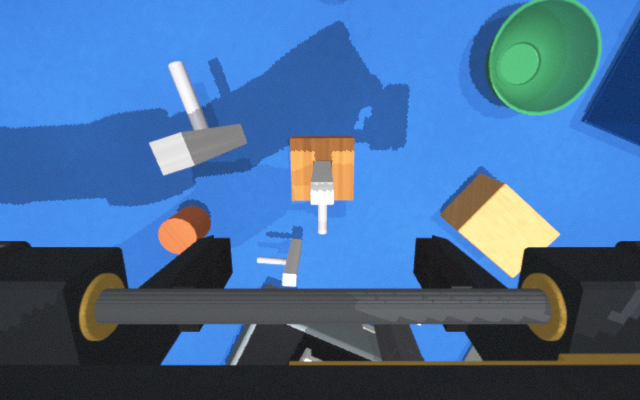

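Run:
```python
from mv import *
from h import *
import pickle
d=pickle.load(open('w2.pkl','rb'));save(d['img'][120:250,270:380],'w2c',5)
print('cmd',at_height(d,[(322,193.5)],.142))
plan([lin([.4962,.2398,.2505],20.7,[.4937,.2442,.112],20.7,5)])
P=cloud(d); m=(P[...,2]>.16)&(P[...,2]<.19)&(P[...,0]<.43)
Q=P[m]; v=Q[:,:2]-[.4937,.2442]; c,s=np.cos(np.radians(20.7)),np.sin(np.radians(20.7))
print('big prop: z',np.percentile(Q[:,2],[5,50,98]),'along',np.percentile(v@[c,s],[2,98]),'perp',np.percentile(v@[-s,c],[2,98]))
```

```text
cmd [[0.49439931 0.24297344 0.142     ]]
{tx 2.86 ty -0.31 tz 0.94 yaw 0.8}
{tx 5.63 ty -0.32 tz 0.84 yaw 0.8}
{tx 8.40 ty -0.34 tz 0.74 yaw 0.8}
{tx 11.17 ty -0.35 tz 0.64 yaw 0.8}
{tx 13.94 ty -0.37 tz 0.54 yaw 0.8}
--
big prop: z [0.16363856 0.17102502 0.17253397] along [-0.11540906 -0.08909862] perp [0.02205102 0.04723131]
```

View pics/w2c.png

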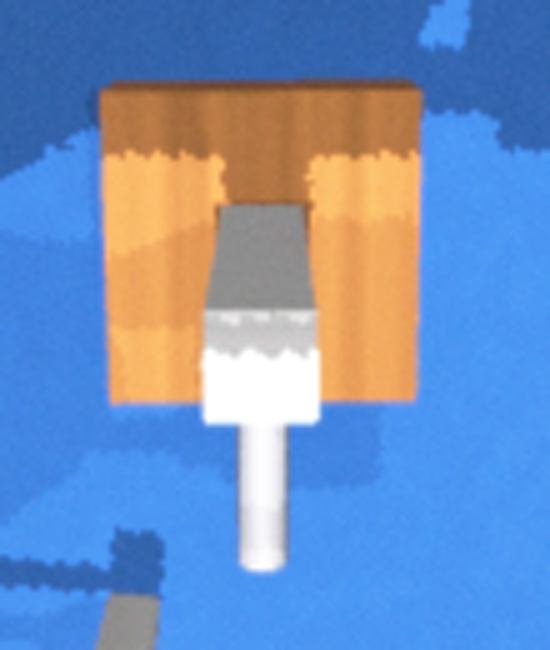

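arm_command --commands '[{"grip": 1, "tx": 2.8, "ty": -0.35, "tz": 0.66, "yaw": 0.5}, {"grip": 1, "tx": 6, "ty": -0.35, "tz": 0.66, "yaw": 0.5}, {"grip": 1, "tx": 9, "ty": -0.35, "tz": 0.66, "yaw": 0.5}, {"grip": 1, "tx": 12, "ty": -0.35, "tz": 0.66, "yaw": 0.5}, {"grip": 1, "tx": 13.9, "ty": -0.35, "tz": 0.66, "yaw": 0.5}]'

```text
time: 4.1
tcp_pos: [0.4944, 0.2297, 0.1094]
eef_rot: [0.58, 0.404, 0.579, -0.407]
force: [0.5, -0.6, 0.2]
opening: 0.0881
```

arm_command --commands '[{"grip": -1}, {"grip": -1}, {"grip": -1}, {"grip": -1}, {"grip": -1}]' --squeeze 25

```text
invalid input at $.commands[0]: expected keys grip, tx, ty, tz, yaw
```

Run:
```python
from mv import *
from h import *
info()
d=viewer.get_image('side');save(d['img'][110:230,190:350],'s3',5)
```

```text
t 4.10 tcp [0.4944 0.2297 0.1094] F [ 0.5 -0.6  0.2] T [-0.03 -0.09 -0.05] open 0.0881 jaw 20.0 q [-0.25  0.81 -0.46  1.9   0.63  0.58 -0.78]
```

View pics/s3.png

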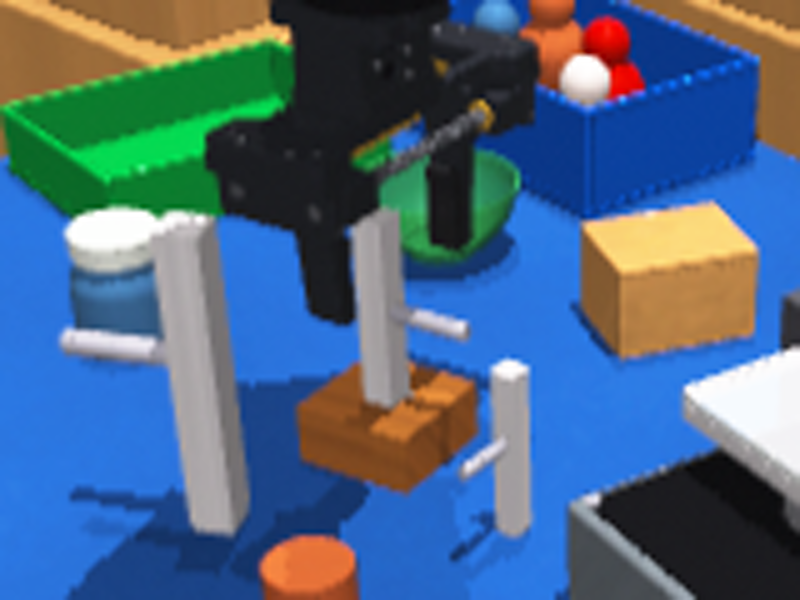

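Run:
```python
from mv import *
from h import *
info()
for i in range(2):
    d=viewer.get_image('side'); info()
```

```text
t 4.15 tcp [0.4933 0.2291 0.1074] F [-0.4 -1.1 -2.1] T [-0.05 -0.1  -0.  ] open 0.0879 jaw 20.1 q [-0.25  0.82 -0.45  1.91  0.63  0.57 -0.78]
t 4.20 tcp [0.4936 0.2296 0.1092] F [ 0.  -0.4 -0.1] T [-0.01 -0.1   0.03] open 0.0881 jaw 20.1 q [-0.25  0.81 -0.46  1.9   0.63  0.58 -0.78]
t 4.25 tcp [0.4944 0.2307 0.1107] F [-0.8  0.1 -0.1] T [-0.09 -0.13  0.05] open 0.0881 jaw 20.1 q [-0.25  0.81 -0.46  1.9   0.63  0.58 -0.78]
```

arm_command --commands '[{"grip": 1, "tx": -0.1, "ty": 0.2, "tz": -0.6, "yaw": -0.9}, {"grip": 1, "tx": -0.1, "ty": 0.5, "tz": -1.2, "yaw": -0.9}, {"grip": 1, "tx": -0.1, "ty": 0.5, "tz": -1.2, "yaw": -0.9}, {"grip": 1, "tx": -0.1, "ty": 0.5, "tz": -1.2, "yaw": -0.9}, {"grip": 1, "tx": -0.1, "ty": 0.5, "tz": -1.2, "yaw": -0.9}]'

```text
time: 4.75
tcp_pos: [0.4948, 0.2461, 0.113]
eef_rot: [0.584, 0.4, 0.583, -0.399]
force: [-0.6, -0.0, 0.3]
opening: 0.0878
```

Run:
```python
from mv import *
from h import *
info()
d=viewer.get_image('wrist');save(d['img'],'w4'); info()
```

```text
t 4.75 tcp [0.4948 0.2461 0.113 ] F [-0.6 -0.   0.3] T [-0.03 -0.1  -0.  ] open 0.0878 jaw 21.2 q [-0.27  0.81 -0.47  1.88  0.63  0.59 -0.78]
t 4.80 tcp [0.4948 0.246  0.1129] F [-0.3 -0.4 -0. ] T [-0.03 -0.12  0.01] open 0.0883 jaw 21.2 q [-0.27  0.81 -0.47  1.88  0.63  0.59 -0.78]
```

View pics/w4.png

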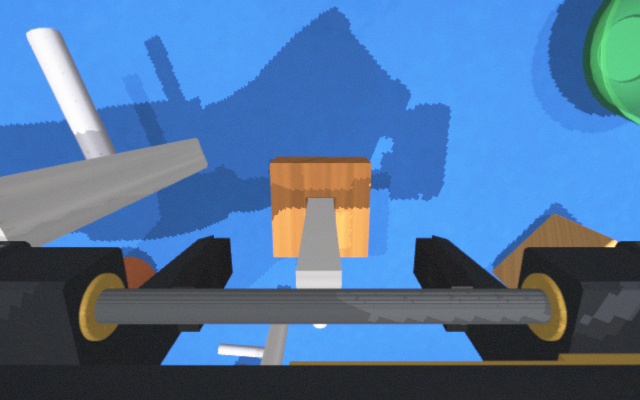

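arm_command --commands '[{"grip": 1, "tx": 0, "ty": -0.1, "tz": 0.25, "yaw": 0}, {"grip": 1, "tx": 0, "ty": -0.1, "tz": 0.25, "yaw": 0}, {"grip": -1, "tx": 0, "ty": -0.1, "tz": 0.25, "yaw": 0}, {"grip": -1, "tx": 0, "ty": -0.1, "tz": 0.25, "yaw": 0}, {"grip": -1, "tx": 0, "ty": -0.1, "tz": 0.25, "yaw": 0}]' --squeeze 25

```text
time: 5.3
tcp_pos: [0.4947, 0.2435, 0.1126]
eef_rot: [0.583, 0.399, 0.583, -0.399]
force: [-0.8, -0.1, 1.1]
opening: 0.0663
```

arm_command --commands '[{"grip": -1, "tx": 0, "ty": 0, "tz": 0, "yaw": 0}, {"grip": -1, "tx": 0, "ty": 0, "tz": 0, "yaw": 0}, {"grip": -1, "tx": 0, "ty": 0, "tz": 0, "yaw": 0}, {"grip": -1, "tx": 0, "ty": 0, "tz": 0, "yaw": 0}, {"grip": -1, "tx": 0, "ty": 0, "tz": 0, "yaw": 0}]' --squeeze 25

```text
time: 5.8
tcp_pos: [0.4947, 0.2435, 0.1126]
eef_rot: [0.583, 0.399, 0.583, -0.4]
force: [0.4, -0.1, -0.3]
opening: 0.0263
```

Run:
```python
from mv import *
info()
```

```text
t 5.80 tcp [0.4947 0.2435 0.1126] F [ 0.4 -0.1 -0.3] T [-0.   -0.1   0.01] open 0.0263 jaw 21.2 q [-0.27  0.81 -0.47  1.89  0.63  0.59 -0.77]
```

arm_command --commands '[{"grip": -1, "tx": 0, "ty": 0, "tz": 0, "yaw": 0}, {"grip": -1, "tx": 0, "ty": 0, "tz": 0, "yaw": 0}, {"grip": -1, "tx": 0, "ty": 0, "tz": 0, "yaw": 0}, {"grip": -1, "tx": 0, "ty": 0, "tz": 0, "yaw": 0}, {"grip": -1, "tx": 0, "ty": 0, "tz": 0, "yaw": 0}]' --squeeze 30

```text
time: 6.3
tcp_pos: [0.4946, 0.2434, 0.1126]
eef_rot: [0.583, 0.399, 0.583, -0.4]
force: [-1.1, 0.7, 0.1]
opening: 0.0177
```

arm_command --commands '[{"grip": -1, "tx": -0.8, "ty": 0, "tz": 0, "yaw": 0}, {"grip": -1, "tx": -2, "ty": 0, "tz": 0, "yaw": 0}, {"grip": -1, "tx": -3.5, "ty": 0, "tz": 0, "yaw": 0}, {"grip": -1, "tx": -6, "ty": 0, "tz": 0, "yaw": 0}, {"grip": -1, "tx": -9, "ty": 0, "tz": 0, "yaw": 0}]' --squeeze 30

```text
time: 6.8
tcp_pos: [0.4942, 0.2431, 0.2038]
eef_rot: [0.583, 0.399, 0.584, -0.4]
force: [1.0, -0.7, -0.6]
opening: 0.0177
```

Run:
```python
from mv import *
from h import *
info()
d=viewer.get_image('side');save(d['img'][80:230,190:390],'s5',4); info()
d=viewer.get_image('wrist');save(d['img'],'w5')
```

```text
t 6.80 tcp [0.4942 0.2431 0.2038] F [ 1.  -0.7 -0.6] T [-0.09 -0.14  0.01] open 0.0177 jaw 21.2 q [-0.2   0.69 -0.58  1.82  0.51  0.79 -0.67]
t 6.85 tcp [0.4964 0.2453 0.2088] F [1.5 0.6 2.2] T [ 0.04 -0.21 -0.04] open 0.0183 jaw 21.2 q [-0.2   0.68 -0.58  1.81  0.51  0.79 -0.67]
```

View pics/s5.png

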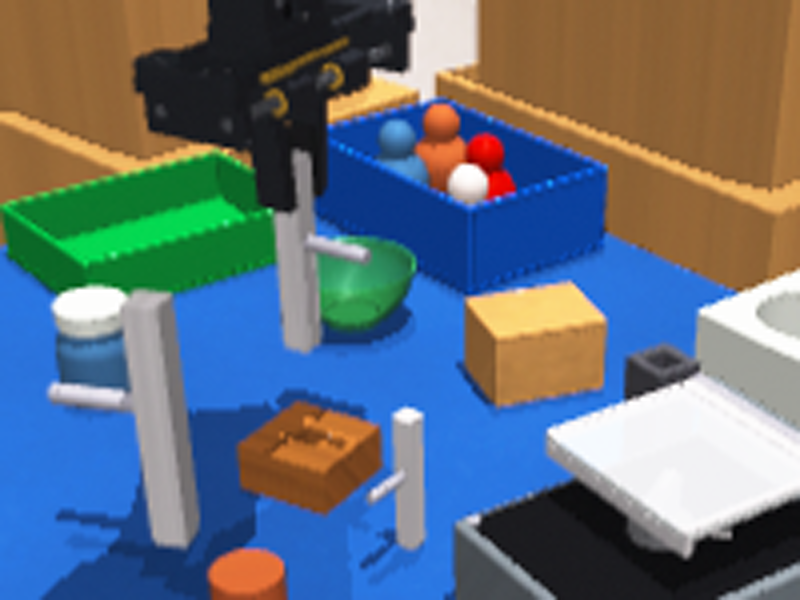

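View pics/w5.png

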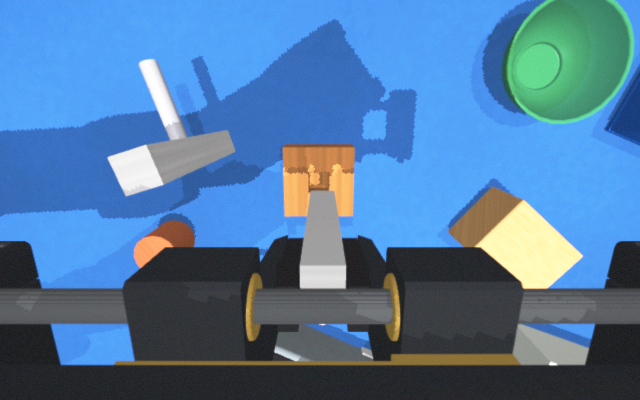

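```bash
sed -i 's/^C0=.*/C0=np.array([.5779,-.009]); Y=np.radians(-5.35)/' mv.py
python3 - <<'E'
from mv import *
info()
s,R=st(); A=c2w(-22,130,190); B=c2w(-22,130,107.6); Cc=c2w(-22,90,107.6); print(A,Cc, c2w(72.6,90,0))
h=np.degrees(np.arctan2(R[1,1],R[0,1]))
a=lin(s['tcp_pos'],h,A,-5.35,5)
b=lin(A,-5.35,B,-5.35,3); b+=[b[-1]]*2
c=lin(B,-5.35,Cc,-5.35,3); c+=[c[-1]]*2
plan([a,b,c])
E
```

```text
t 6.90 tcp [0.4966 0.2454 0.207 ] F [ 0.9  1.  -0.4] T [-0.02 -0.17  0.01] open 0.0177 jaw 21.2 q [-0.2   0.68 -0.58  1.81  0.51  0.79 -0.67]
[0.56811697 0.12248495 0.19      ] [0.56438739 0.0826592  0.1076    ] [0.65857529 0.07383875 0.        ]
{tx 0.34 ty 0.45 tz 2.81 yaw 5.3}
{tx 0.68 ty 0.89 tz 5.62 yaw 10.6}
{tx 1.02 ty 1.34 tz 8.42 yaw 15.9}
{tx 1.36 ty 1.78 tz 11.23 yaw 21.2}
{tx 1.70 ty 2.23 tz 14.04 yaw 26.5}
--
{tx 2.75 ty -0.00 tz -0.00 yaw -0.0}
{tx 5.49 ty -0.00 tz -0.00 yaw -0.0}
{tx 8.24 ty -0.00 tz -0.00 yaw -0.0}
{tx 8.24 ty -0.00 tz -0.00 yaw -0.0}
{tx 8.24 ty -0.00 tz -0.00 yaw -0.0}
--
{tx 0.00 ty 0.00 tz 1.33 yaw -0.0}
{tx 0.00 ty 0.00 tz 2.67 yaw -0.0}
{tx 0.00 ty 0.00 tz 4.00 yaw -0.0}
{tx 0.00 ty 0.00 tz 4.00 yaw -0.0}
{tx 0.00 ty 0.00 tz 4.00 yaw -0.0}
--
```

arm_command --commands '[{"grip": -1, "tx": 0.4, "ty": 0.6, "tz": 3.5, "yaw": 6.6}, {"grip": -1, "tx": 0.9, "ty": 1.1, "tz": 7, "yaw": 13.3}, {"grip": -1, "tx": 1.3, "ty": 1.7, "tz": 10.5, "yaw": 19.9}, {"grip": -1, "tx": 1.7, "ty": 2.2, "tz": 14, "yaw": 26.5}, {"grip": -1, "tx": 1.7, "ty": 2.2, "tz": 14, "yaw": 26.5}]' --squeeze 30

```text
time: 7.4
tcp_pos: [0.5678, 0.1135, 0.1845]
eef_rot: [-0.475, -0.524, -0.472, 0.527]
force: [0.4, -0.7, -1.7]
opening: 0.0179
```

Run:
```python
from mv import *
from h import *
info()
d=viewer.get_image('wrist');save(d['img'],'w6'); d=viewer.get_image('side');save(d['img'][60:300,180:460],'s6',2.8); info(); s,R=st(); print(w2c(s['tcp_pos']))
```

```text
t 7.40 tcp [0.5678 0.1135 0.1845] F [ 0.4 -0.7 -1.7] T [-0.1  -0.07  0.03] open 0.0179 jaw -6.0 q [-0.02  0.73 -0.44  1.75  0.43  0.76 -0.79]
t 7.50 tcp [0.5656 0.12   0.1852] F [-1.3  1.  -1.1] T [-0.01 -0.09  0.09] open 0.0176 jaw -5.4 q [-0.03  0.72 -0.45  1.76  0.43  0.76 -0.79]
[-24.23678858 127.27175221 185.24114149]
```

View pics/w6.png

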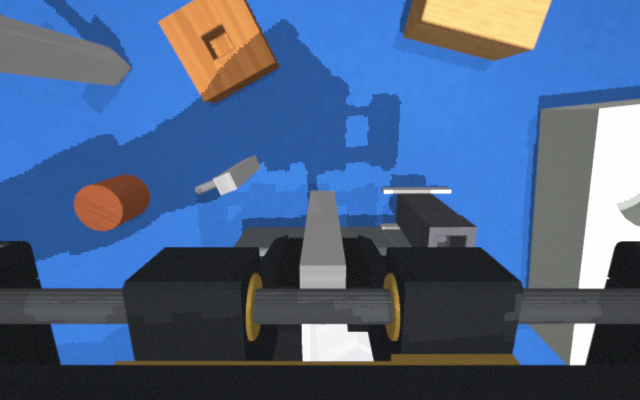

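View pics/s6.png

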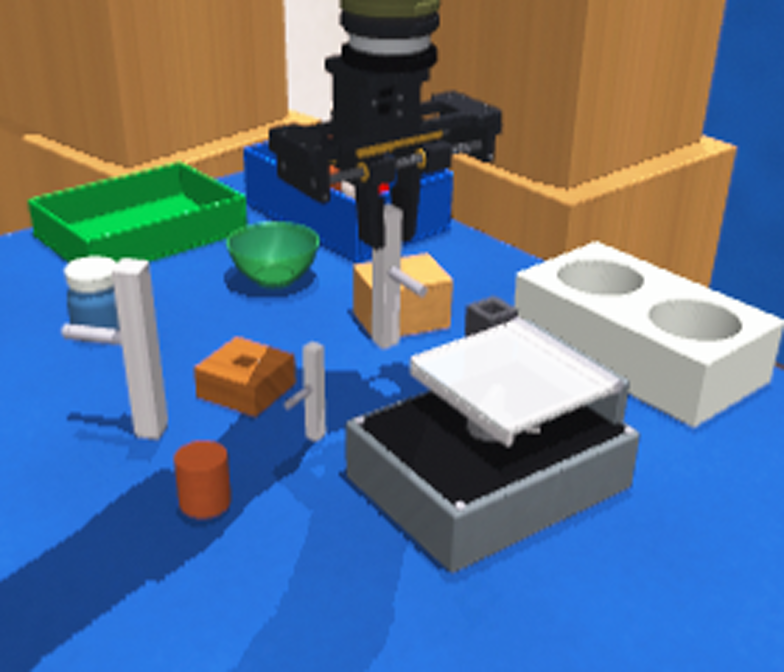

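arm_command --commands '[{"grip": -1, "tx": 1.5, "ty": 0.2, "tz": -0.6, "yaw": 0}, {"grip": -1, "tx": 4, "ty": 0.2, "tz": -0.6, "yaw": 0}, {"grip": -1, "tx": 6.2, "ty": 0.2, "tz": -0.6, "yaw": 0}, {"grip": -1, "tx": 7.6, "ty": 0.2, "tz": -0.6, "yaw": 0}, {"grip": -1, "tx": 7.6, "ty": 0.2, "tz": -0.6, "yaw": 0}]' --squeeze 30

```text
time: 8.0
tcp_pos: [0.5664, 0.1277, 0.1074]
eef_rot: [-0.476, -0.521, -0.478, 0.523]
force: [-0.7, -0.9, -1.2]
opening: 0.0174
```

Run:
```python
from mv import *
from h import *
d=viewer.get_image('side');save(d['img'][120:300,260:440],'s7',4); info(); s,R=st(); print(w2c(s['tcp_pos']))
```

```text
t 8.05 tcp [0.5674 0.1278 0.1087] F [ 0.3  0.1 -0.6] T [-0.01 -0.14  0.  ] open 0.0179 jaw -5.2 q [-0.08  0.83 -0.38  1.8   0.5   0.61 -0.86]
[-23.19273138 135.25054824 108.7239082 ]
```

View pics/s7.png

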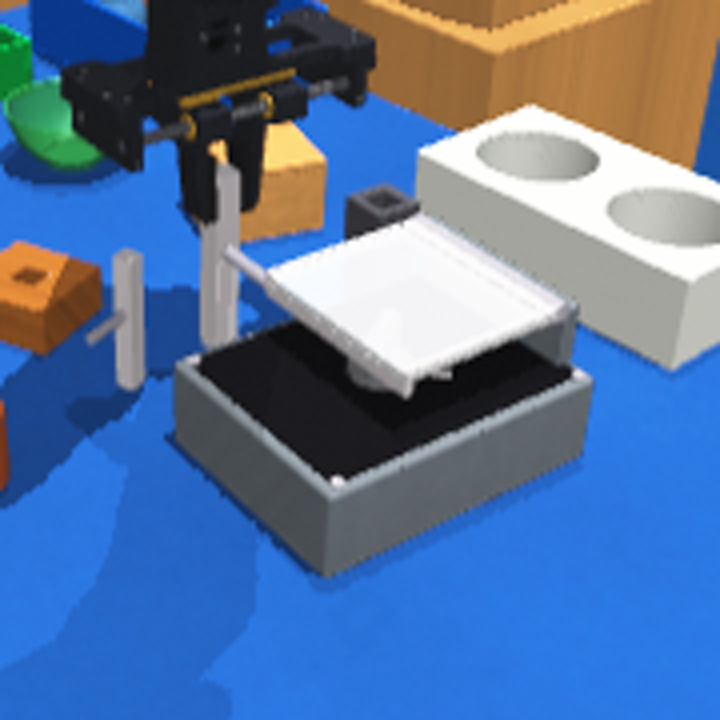

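arm_command --commands '[{"grip": -1, "tx": 0.1, "ty": 0.1, "tz": 1, "yaw": 0}, {"grip": -1, "tx": 0.1, "ty": 0.1, "tz": 2.2, "yaw": 0}, {"grip": -1, "tx": 0.1, "ty": 0.1, "tz": 3.4, "yaw": 0}, {"grip": -1, "tx": 0.1, "ty": 0.1, "tz": 4.5, "yaw": 0}, {"grip": -1, "tx": 0.1, "ty": 0.1, "tz": 4.5, "yaw": 0}]' --squeeze 30

```text
time: 8.55
tcp_pos: [0.5651, 0.0782, 0.1088]
eef_rot: [-0.476, -0.523, -0.475, 0.524]
force: [0.5, -0.4, -1.1]
opening: 0.0177
```

Run:
```python
from mv import *
from h import *
d=viewer.get_image('side');save(d['img'][120:300,260:440],'s8',4); info(); s,R=st(); print(w2c(s['tcp_pos']))
p=s['tcp_pos']
def pos(th,r): 
    t=np.radians(th); return np.array([75-r*np.cos(t)-8*np.sin(t),100+r*np.sin(t)-8*np.cos(t)])
h=np.degrees(np.arctan2(R[1,1],R[0,1]))
W=[]
for th in [0,8,16,24,32, 40,48,56,64,72, 76,76]:
    x,z=pos(th,97); W.append((c2w(x,90,z+25.6),-5.35)); print(th,x,z)
W+= [(c2w(50,90,217.6),-5.35),(c2w(60,90,218),-5.35),(c2w(72.6,90,218),-5.35)]
plan([W[:5],W[5:10],W[10:15]])
```

```text
t 8.60 tcp [0.5653 0.0801 0.1088] F [ 0.   1.1 -0.8] T [-0.01 -0.15  0.04] open 0.0175 jaw -5.4 q [ 0.    0.82 -0.38  1.83  0.52  0.59 -0.81]
[-20.86285646  87.4872493  108.84897057]
0 -22.0 92.0
8 -22.169387475612844 105.57764624319378
16 -20.447483352552926 119.04672994674237
24 -16.867802535938687 132.1450907172118
32 -11.500019441038953 144.61778386136947
40 -4.4486118600331785 156.22204259464246
48 4.149172579371593 166.73200322043638
56 14.12598778289723 175.94310131007305
64 25.287646391066154 183.67605331670657
72 37.41689941526887 189.7803461256303
76 43.77121031662426 192.18331028397432
76 43.77121031662426 192.18331028397432
{tx -0.88 ty -0.11 tz -0.25 yaw -0.1}
{tx -2.23 ty -0.13 tz -0.25 yaw -0.1}
{tx -3.58 ty 0.04 tz -0.25 yaw -0.1}
{tx -4.89 ty 0.40 tz -0.25 yaw -0.1}
{tx -6.14 ty 0.94 tz -0.25 yaw -0.1}
--
{tx -1.16 ty 0.71 tz 0.00 yaw -0.0}
{tx -2.21 ty 1.56 tz 0.00 yaw -0.0}
{tx -3.13 ty 2.56 tz 0.00 yaw -0.0}
{tx -3.91 ty 3.68 tz 0.00 yaw -0.0}
{tx -4.52 ty 4.89 tz 0.00 yaw -0.0}
--
{tx -0.24 ty 0.64 tz 0.00 yaw -0.0}
{tx -0.24 ty 0.64 tz 0.00 yaw -0.0}
{tx -0.22 ty 1.26 tz -0.00 yaw -0.0}
{tx -0.26 ty 2.26 tz -0.00 yaw -0.0}
{tx -0.26 ty 3.52 tz 0.00 yaw -0.0}
--
```

View pics/s8.png

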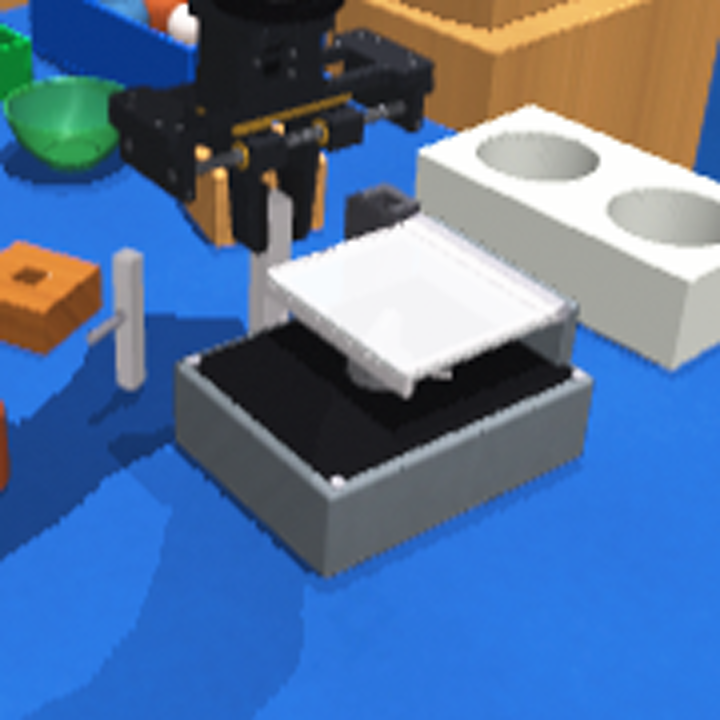

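arm_command --commands '[{"grip": -1, "tx": -0.8, "ty": -0.1, "tz": -0.25, "yaw": 0}, {"grip": -1, "tx": -1.5, "ty": -0.1, "tz": -0.25, "yaw": 0}, {"grip": -1, "tx": -2.5, "ty": -0.1, "tz": -0.25, "yaw": 0}, {"grip": -1, "tx": -3.6, "ty": 0, "tz": -0.25, "yaw": 0}, {"grip": -1, "tx": -4.8, "ty": 0.4, "tz": -0.25, "yaw": 0}]' --squeeze 35

```text
time: 9.1
tcp_pos: [0.5692, 0.0847, 0.1578]
eef_rot: [0.476, 0.522, 0.477, -0.522]
force: [1.0, 1.0, -2.7]
opening: 0.0179
```

Run:
```python
from mv import *
from h import *
d=viewer.get_image('side');save(d['img'][120:300,260:440],'s9',4); info(); s,R=st(); print(w2c(s['tcp_pos'])-[0,0,25.6])
```

```text
t 9.15 tcp [0.5711 0.0847 0.1597] F [-0.9 -0.  -0.3] T [ 0.08  0.17 -0.09] open 0.0178 jaw -5.3 q [ 0.03  0.76 -0.44  1.78  0.47  0.7  -0.76]
[-15.54192976  92.69502529 134.06229542]
```

View pics/s9.png

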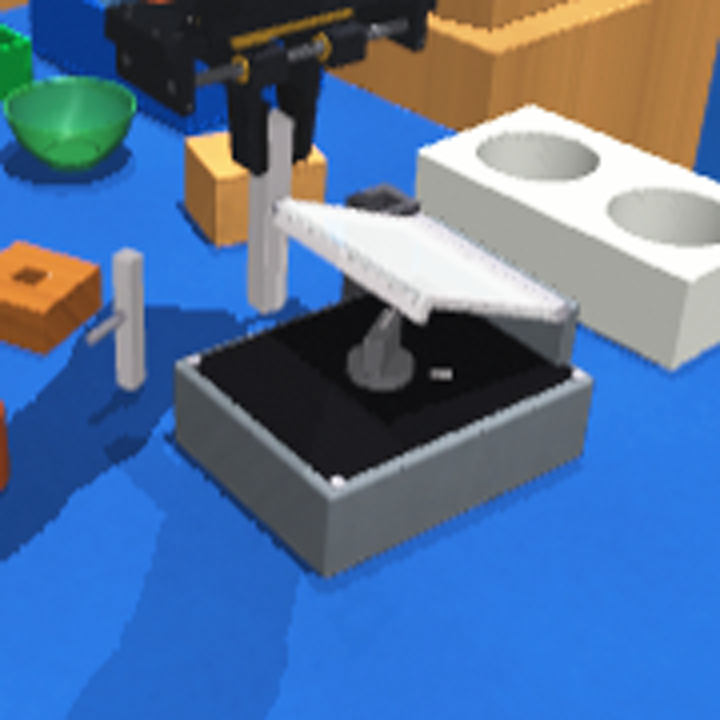

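arm_command --commands '[{"grip": -1, "tx": -1.2, "ty": 0.4, "tz": 0.2, "yaw": 0}, {"grip": -1, "tx": -2.3, "ty": 1.1, "tz": 0.2, "yaw": 0}, {"grip": -1, "tx": -3.4, "ty": 2, "tz": 0.2, "yaw": 0}, {"grip": -1, "tx": -4.3, "ty": 3, "tz": 0.2, "yaw": 0}, {"grip": -1, "tx": -5.1, "ty": 4.1, "tz": 0.2, "yaw": 0}]' --squeeze 35

```text
time: 9.65
tcp_pos: [0.6094, 0.0782, 0.2083]
eef_rot: [-0.476, -0.522, -0.477, 0.523]
force: [-1.0, -0.1, -2.9]
opening: 0.0179
```

Run:
```python
from mv import *
from h import *
d=viewer.get_image('side');save(d['img'][80:300,240:440],'s10',3); info(); s,R=st(); print(w2c(s['tcp_pos'])-[0,0,25.6])
```

```text
t 9.70 tcp [0.6123 0.0781 0.2096] F [ 1.3 -0.7  0.7] T [-0.04  0.08 -0.05] open 0.0180 jaw -5.4 q [ 0.06  0.74 -0.48  1.62  0.41  0.88 -0.67]
[ 26.12259137  89.89885196 183.98741144]
```

View pics/s10.png

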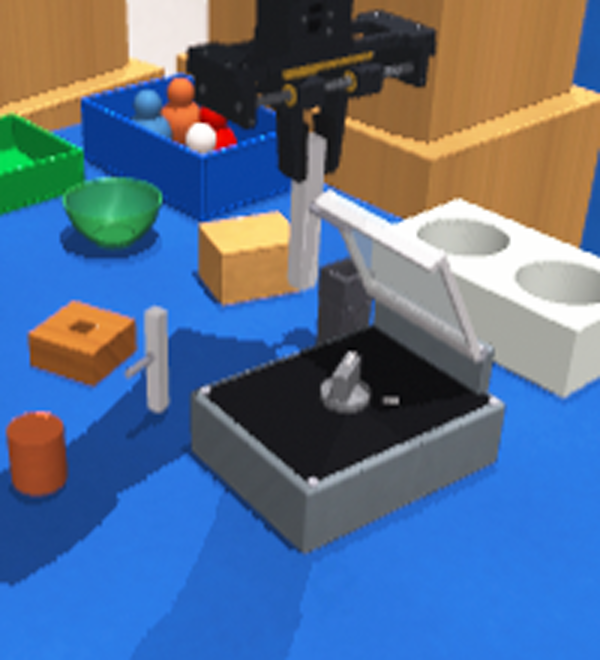

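arm_command --commands '[{"grip": -1, "tx": -0.5, "ty": 0.8, "tz": 0, "yaw": 0}, {"grip": -1, "tx": -0.9, "ty": 1.6, "tz": 0, "yaw": 0}, {"grip": -1, "tx": -0.9, "ty": 2.3, "tz": 0, "yaw": 0}, {"grip": -1, "tx": -0.9, "ty": 3, "tz": 0, "yaw": 0}, {"grip": -1, "tx": -0.9, "ty": 3.6, "tz": 0, "yaw": 0}]' --squeeze 35

```text
time: 10.2
tcp_pos: [0.6463, 0.0748, 0.2165]
eef_rot: [-0.476, -0.522, -0.476, 0.523]
force: [-1.8, 0.5, -0.9]
opening: 0.0177
```

arm_command --commands '[{"grip": -1, "tx": 0, "ty": 0.5, "tz": 0, "yaw": 0}, {"grip": -1, "tx": 0, "ty": 1, "tz": 0, "yaw": 0}, {"grip": -1, "tx": 0, "ty": 1, "tz": 0, "yaw": 0}, {"grip": -1, "tx": 0, "ty": 1, "tz": 0, "yaw": 0}, {"grip": -1, "tx": 0, "ty": 1, "tz": 0, "yaw": 0}]' --squeeze 35

```text
time: 10.7
tcp_pos: [0.6555, 0.0739, 0.2166]
eef_rot: [-0.476, -0.522, -0.476, 0.523]
force: [-1.6, 0.3, -1.5]
opening: 0.0177
```

Run:
```python
from mv import *
from h import *
info()
d=viewer.get_image('side');save(d['img'][80:260,280:440],'s11',4);d=viewer.get_image('wrist');save(d['img'],'w11');d=viewer.get_image('top');save(d['img'][120:240,270:380],'t11',5); info(); s,R=st(); print(w2c(s['tcp_pos'])-[0,0,25.6])
```

```text
t 10.70 tcp [0.6555 0.0739 0.2166] F [-1.6  0.3 -1.5] T [-0.01  0.25 -0.11] open 0.0177 jaw -5.3 q [ 0.06  0.79 -0.48  1.46  0.41  0.98 -0.61]
t 10.85 tcp [0.6555 0.0739 0.2166] F [-2.4  0.2 -1.6] T [-0.01  0.27 -0.07] open 0.0178 jaw -5.3 q [ 0.06  0.79 -0.48  1.46  0.41  0.98 -0.61]
[ 69.57284147  89.76323357 190.9639071 ]
```

View pics/s11.png

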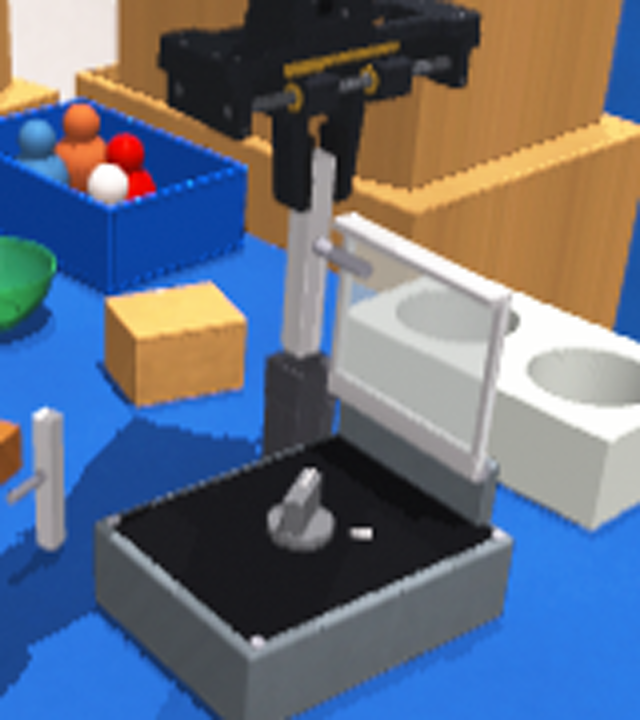

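View pics/w11.png

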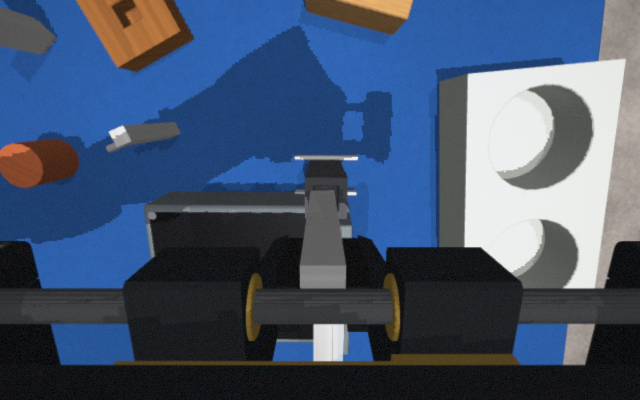

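Run:
```python
from h import *
im=cv2.imread('pics/w11.png')[140:300,270:380]; cv2.imwrite('pics/w11c.png',cv2.resize(im,None,fx=5,fy=5,interpolation=cv2.INTER_CUBIC)[:600])
from mv import *
d=viewer.get_image('wrist')
s,R=st()
for n,p in [('mouth centre est',[.6586,.0738,.108]),('foot est',np.array(s['tcp_pos'])-[0,0,.1006])]: print(n,proj(d,p))
a=lambda x,y:c2w(x,y,108)
print('pillar corners',proj(d,np.array([c2w(72.6+i*17,90+j*17,108) for i,j in [(-1,1),(1,1),(1,-1),(-1,-1)]])).round(1).tolist())
f=w2c(s['tcp_pos']); print('foot corners',proj(d,np.array([c2w(f[0]+i*8.25,f[1]+j*8.25,f[2]-100.6) for i,j in [(-1,1),(1,1)]])).round(1).tolist())
```

```text
mouth centre est [[326.5604353  197.66836653]]
foot est [[322.80053385 200.5128414 ]]
pillar corners [[305.1, 176.8], [348.1, 176.8], [347.3, 217.8], [305.6, 217.8]]
foot corners [[312.1, 190.2], [333.5, 190.2]]
```

View pics/w11c.png

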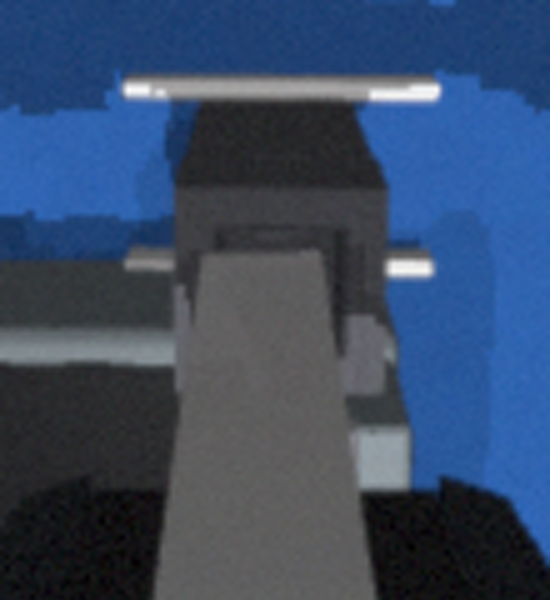

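arm_command --commands '[{"grip": -1, "tx": 0.1, "ty": 0.15, "tz": 0, "yaw": 0}, {"grip": -1, "tx": 0.3, "ty": 0.3, "tz": 0, "yaw": 0}, {"grip": -1, "tx": 0.5, "ty": 0.3, "tz": 0, "yaw": 0}, {"grip": -1, "tx": 0.5, "ty": 0.3, "tz": 0, "yaw": 0}, {"grip": -1, "tx": 0.5, "ty": 0.3, "tz": 0, "yaw": 0}]' --squeeze 35

```text
time: 11.4
tcp_pos: [0.6586, 0.0735, 0.2113]
eef_rot: [-0.476, -0.522, -0.476, 0.523]
force: [-1.5, -0.7, -2.1]
opening: 0.0176
```

Run:
```python
from mv import *
from h import *
d=viewer.get_image('wrist'); save(d['img'][150:260,270:380],'w12c',5)
s,R=st(); info(); print(w2c(s['tcp_pos'])-[0,0,100.6])
print('pillar corners',proj(d,np.array([c2w(72.6+i*17,90+j*17,108) for i,j in [(-1,1),(1,1),(1,-1),(-1,-1)]])).round(1).tolist())
f=w2c(s['tcp_pos']); print('foot corners',proj(d,np.array([c2w(f[0]+i*8.25,f[1]+j*8.25,f[2]-100.6) for i,j in [(-1,1),(1,1)]])).round(1).tolist())
```

```text
t 11.45 tcp [0.6586 0.0735 0.2114] F [-1.8 -0.3 -2.1] T [ 0.02  0.22 -0.05] open 0.0179 jaw -5.3 q [ 0.06  0.8  -0.48  1.46  0.41  0.98 -0.61]
[ 72.64961211  89.68291801 110.77462454]
pillar corners [[300.8, 178.0], [344.7, 178.0], [344.0, 219.8], [301.5, 219.8]]
foot corners [[312.1, 190.2], [333.5, 190.3]]
```

View pics/w12c.png

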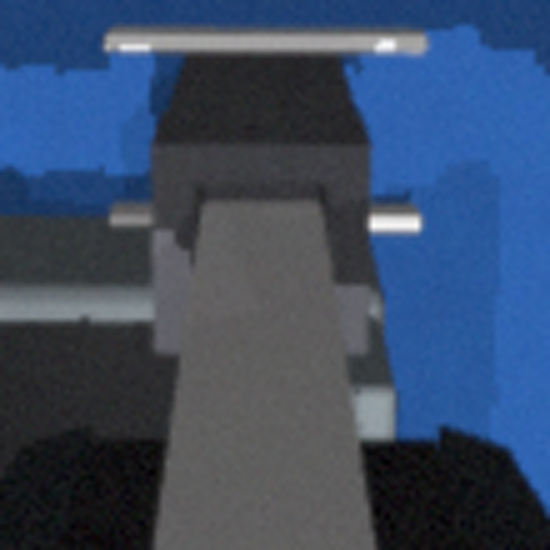

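arm_command --commands '[{"grip": -1, "tx": 0.2, "ty": 0, "tz": -0.04, "yaw": 0}, {"grip": -1, "tx": 0.4, "ty": 0, "tz": -0.04, "yaw": 0}, {"grip": -1, "tx": 0.6, "ty": 0, "tz": -0.04, "yaw": 0}, {"grip": -1, "tx": 0.6, "ty": 0, "tz": -0.04, "yaw": 0}, {"grip": -1, "tx": 0.6, "ty": 0, "tz": -0.04, "yaw": 0}]' --squeeze 35

```text
time: 11.95
tcp_pos: [0.6587, 0.074, 0.2054]
eef_rot: [-0.476, -0.522, -0.476, 0.523]
force: [-1.6, 0.4, -1.2]
opening: 0.0177
```

Run:
```python
from mv import *
s,R=st(); info(); print(w2c(s['tcp_pos'])-[0,0,100.6])
```

```text
t 11.95 tcp [0.6587 0.074  0.2054] F [-1.6  0.4 -1.2] T [ 0.08  0.25 -0.08] open 0.0177 jaw -5.3 q [ 0.06  0.81 -0.47  1.47  0.41  0.97 -0.62]
[ 72.69071549  90.15775554 104.76660328]
```

arm_command --commands '[{"grip": -1, "tx": 0.2, "ty": 0, "tz": 0, "yaw": 0}, {"grip": -1, "tx": 0.4, "ty": 0, "tz": 0, "yaw": 0}, {"grip": -1, "tx": 0.6, "ty": 0, "tz": 0, "yaw": 0}, {"grip": -1, "tx": 0.8, "ty": 0, "tz": 0, "yaw": 0}, {"grip": -1, "tx": 0.8, "ty": 0, "tz": 0, "yaw": 0}]' --squeeze 35

```text
time: 12.45
tcp_pos: [0.6586, 0.0739, 0.1972]
eef_rot: [-0.476, -0.522, -0.476, 0.523]
force: [-1.8, -1.0, -1.9]
opening: 0.0174
```

Run:
```python
from mv import *
s,R=st(); info(); print(w2c(s['tcp_pos'])-[0,0,100.6])
```

```text
t 12.45 tcp [0.6586 0.0739 0.1972] F [-1.8 -1.  -1.9] T [-0.04  0.3  -0.07] open 0.0174 jaw -5.3 q [ 0.06  0.82 -0.47  1.47  0.42  0.95 -0.62]
[72.63807385 90.06570782 96.62335539]
```

arm_command --commands '[{"grip": -1, "tx": 0.3, "ty": 0, "tz": 0, "yaw": 0}, {"grip": -1, "tx": 0.6, "ty": 0, "tz": 0, "yaw": 0}, {"grip": -1, "tx": 0.9, "ty": 0, "tz": 0, "yaw": 0}, {"grip": -1, "tx": 1.2, "ty": 0, "tz": 0, "yaw": 0}, {"grip": -1, "tx": 1.2, "ty": 0, "tz": 0, "yaw": 0}]' --squeeze 35

```text
time: 12.95
tcp_pos: [0.6584, 0.0739, 0.1849]
eef_rot: [-0.476, -0.522, -0.477, 0.523]
force: [-1.5, 0.4, -2.7]
opening: 0.0181
```

arm_command --commands '[{"grip": -1, "tx": 0.1, "ty": 0, "tz": 0, "yaw": 0}, {"grip": -1, "tx": 0.2, "ty": 0, "tz": 0, "yaw": 0}, {"grip": -1, "tx": 0.3, "ty": 0, "tz": 0, "yaw": 0}, {"grip": -1, "tx": 0.3, "ty": 0, "tz": 0, "yaw": 0}, {"grip": -1, "tx": 0.3, "ty": 0, "tz": 0, "yaw": 0}]' --squeeze 35

```text
time: 13.45
tcp_pos: [0.6589, 0.074, 0.1826]
eef_rot: [-0.476, -0.523, -0.476, 0.523]
force: [-2.8, 0.5, 0.1]
opening: 0.018
```

Run:
```python
from mv import *
s,R=st(); info(); print(w2c(s['tcp_pos'])-[0,0,100.6])
```

```text
t 13.45 tcp [0.6589 0.074  0.1826] F [-2.8  0.5  0.1] T [-0.06  0.35 -0.09] open 0.0180 jaw -5.3 q [ 0.06  0.83 -0.46  1.49  0.43  0.92 -0.63]
[72.87571309 90.1681372  82.02600712]
```

arm_command --commands '[{"grip": -1, "tx": 0.05, "ty": 0, "tz": 0, "yaw": 0}, {"grip": -1, "tx": 0.1, "ty": 0, "tz": 0, "yaw": 0}, {"grip": -1, "tx": 0.15, "ty": 0, "tz": 0, "yaw": 0}, {"grip": -1, "tx": 0.2, "ty": 0, "tz": 0, "yaw": 0}, {"grip": -1, "tx": 0.2, "ty": 0, "tz": 0, "yaw": 0}]' --squeeze 35

```text
time: 13.95
tcp_pos: [0.6589, 0.074, 0.1807]
eef_rot: [-0.476, -0.523, -0.476, 0.523]
force: [-2.0, -0.3, 0.9]
opening: 0.0176
```

Run:
```python
from mv import *
s,R=st(); info(); print(w2c(s['tcp_pos'])-[0,0,100.6])
```

```text
t 13.95 tcp [0.6589 0.074  0.1807] F [-2.  -0.3  0.9] T [-0.09  0.5  -0.13] open 0.0176 jaw -5.3 q [ 0.06  0.84 -0.46  1.49  0.43  0.92 -0.63]
[72.89111748 90.18638712 80.09421267]
```

Nearly at the floor, so I'll press on in small steps until the force rises.

arm_command --commands '[{"grip": -1, "tx": 0.05, "ty": 0, "tz": 0, "yaw": 0}, {"grip": -1, "tx": 0.1, "ty": 0, "tz": 0, "yaw": 0}, {"grip": -1, "tx": 0.15, "ty": 0, "tz": 0, "yaw": 0}, {"grip": -1, "tx": 0.15, "ty": 0, "tz": 0, "yaw": 0}, {"grip": -1, "tx": 0.15, "ty": 0, "tz": 0, "yaw": 0}]' --squeeze 35

```text
time: 14.45
tcp_pos: [0.6591, 0.0741, 0.1806]
eef_rot: [0.477, 0.523, 0.476, -0.522]
force: [-4.8, -0.6, 8.9]
opening: 0.0177
```

Run:
```python
from mv import *
s,R=st(); info(); print(w2c(s['tcp_pos'])-[0,0,100.6])
```

```text
t 14.45 tcp [0.6591 0.0741 0.1806] F [-4.8 -0.6  8.9] T [-0.21  1.06 -0.05] open 0.0177 jaw -5.3 q [ 0.06  0.84 -0.46  1.49  0.43  0.92 -0.63]
[73.11323823 90.29481689 79.99402715]
```

arm_command --commands '[{"grip": -1, "tx": -0.1, "ty": 0, "tz": 0, "yaw": 0}, {"grip": -0.2, "tx": -0.1, "ty": 0, "tz": 0, "yaw": 0}, {"grip": -0.2, "tx": -0.1, "ty": 0, "tz": 0, "yaw": 0}, {"grip": -0.2, "tx": -0.1, "ty": 0, "tz": 0, "yaw": 0}, {"grip": -0.2, "tx": -0.1, "ty": 0, "tz": 0, "yaw": 0}]' --squeeze 35

```text
time: 14.95
tcp_pos: [0.6593, 0.0739, 0.18]
eef_rot: [0.477, 0.523, 0.476, -0.522]
force: [0.4, 0.5, -0.4]
opening: 0.0354
```

Run:
```python
from mv import *
from h import *
info()
d=viewer.get_image('side');save(d['img'][80:260,280:440],'s13',4);d=viewer.get_image('wrist');save(d['img'],'w13')
info()
```

```text
t 14.95 tcp [0.6593 0.0739 0.18  ] F [ 0.4  0.5 -0.4] T [-0.04 -0.07 -0.04] open 0.0354 jaw -5.3 q [ 0.06  0.84 -0.46  1.49  0.43  0.92 -0.63]
t 15.05 tcp [0.6591 0.0739 0.1801] F [-0.1  0.   0.3] T [ 0.03 -0.08  0.  ] open 0.0355 jaw -5.3 q [ 0.06  0.84 -0.46  1.49  0.43  0.92 -0.63]
```

View pics/s13.png

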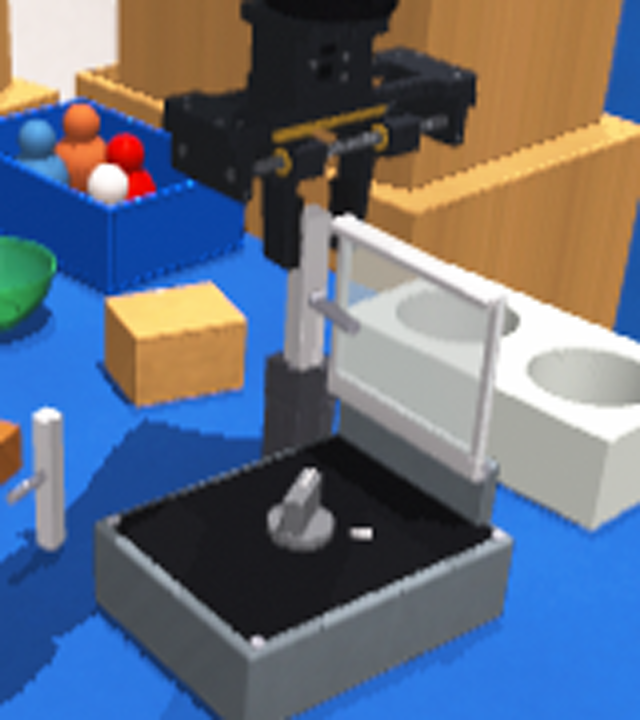

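View pics/w13.png

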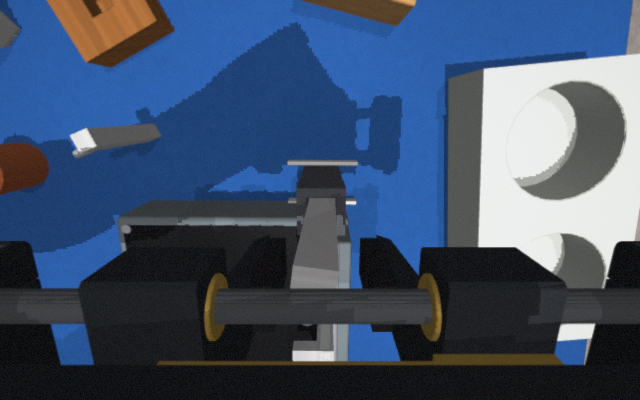

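Run:
```python
from mv import *
s,R=st(); p=s['tcp_pos']; U=p+[0,0,.085]; V=c2w(-75,-12,240)
a=lin(p,-5.3,U,-5.3,5); b=lin(U,-5.3,V,-95.35,13); b+=[b[-1]]*2
plan([a]+[b[i:i+5] for i in (0,5,10)])
```

```text
{tx -1.70 ty 0.00 tz 0.00 yaw -0.0}
{tx -3.40 ty 0.00 tz 0.00 yaw -0.0}
{tx -5.10 ty 0.00 tz 0.00 yaw -0.0}
{tx -6.80 ty 0.00 tz 0.00 yaw -0.0}
{tx -8.50 ty 0.00 tz 0.00 yaw -0.0}
--
{tx 0.19 ty -1.14 tz 0.78 yaw 6.9}
{tx 0.39 ty -2.28 tz 1.57 yaw 13.9}
{tx 0.58 ty -3.42 tz 2.35 yaw 20.8}
{tx 0.77 ty -4.56 tz 3.14 yaw 27.7}
{tx 0.96 ty -5.70 tz 3.92 yaw 34.6}
--
{tx 0.19 ty -0.49 tz 1.29 yaw 6.9}
{tx 0.39 ty -0.98 tz 2.59 yaw 13.9}
{tx 0.58 ty -1.48 tz 3.88 yaw 20.8}
{tx 0.77 ty -1.97 tz 5.17 yaw 27.7}
{tx 0.96 ty -2.46 tz 6.47 yaw 34.6}
--
{tx 0.19 ty 0.33 tz 1.34 yaw 6.9}
{tx 0.39 ty 0.66 tz 2.69 yaw 13.9}
{tx 0.58 ty 0.99 tz 4.03 yaw 20.8}
{tx 0.58 ty 0.99 tz 4.03 yaw 20.8}
{tx 0.58 ty 0.99 tz 4.03 yaw 20.8}
--
```

arm_command --commands '[{"grip": -0.2, "tx": -0.8, "ty": 0, "tz": 0, "yaw": 0}, {"grip": -0.2, "tx": -2, "ty": 0, "tz": 0, "yaw": 0}, {"grip": -0.2, "tx": -4, "ty": 0, "tz": 0, "yaw": 0}, {"grip": -0.2, "tx": -6.5, "ty": 0, "tz": 0, "yaw": 0}, {"grip": -0.2, "tx": -8.5, "ty": 0, "tz": 0, "yaw": 0}]'

```text
time: 15.55
tcp_pos: [0.6594, 0.0744, 0.2678]
eef_rot: [0.477, 0.523, 0.476, -0.522]
force: [0.4, 0.4, 0.4]
opening: 0.0351
```

Run:
```python
from mv import *
from h import *
d=viewer.get_image('side');save(d['img'][60:260,270:440],'s14',3.5); info()
```

```text
t 15.60 tcp [0.6612 0.075  0.2714] F [0.3 0.9 2.1] T [ 0.   -0.14 -0.03] open 0.0349 jaw -5.3 q [ 0.07  0.74 -0.5   1.39  0.37  1.09 -0.58]
```

View pics/s14.png

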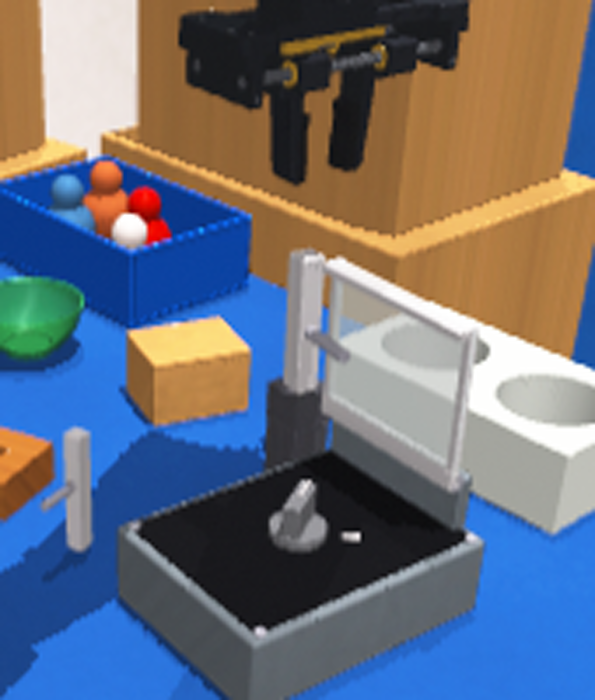

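The prop holds the flap open on its own. Next I'll rotate the tool and move to view the knob.

arm_command --commands '[{"grip": 0, "tx": 0.2, "ty": -1.1, "tz": 0.8, "yaw": 6.9}, {"grip": 0, "tx": 0.4, "ty": -2.3, "tz": 1.6, "yaw": 13.9}, {"grip": 0, "tx": 0.6, "ty": -3.4, "tz": 2.4, "yaw": 20.8}, {"grip": 0, "tx": 0.8, "ty": -4.6, "tz": 3.1, "yaw": 27.7}, {"grip": 0, "tx": 1, "ty": -5.7, "tz": 3.9, "yaw": 34.6}]'

```text
time: 16.1
tcp_pos: [0.5981, 0.0405, 0.2557]
eef_rot: [0.298, 0.642, 0.298, -0.641]
force: [0.0, 0.5, -0.1]
opening: 0.0444
```

arm_command --commands '[{"grip": 0, "tx": 0.2, "ty": -0.5, "tz": 1.3, "yaw": 6.9}, {"grip": 0, "tx": 0.4, "ty": -1, "tz": 2.6, "yaw": 13.9}, {"grip": 0, "tx": 0.6, "ty": -1.5, "tz": 3.9, "yaw": 20.8}, {"grip": 0, "tx": 0.8, "ty": -2, "tz": 5.2, "yaw": 27.7}, {"grip": 0, "tx": 1, "ty": -2.5, "tz": 6.5, "yaw": 34.6}]'

```text
time: 16.6
tcp_pos: [0.5374, 0.0066, 0.2457]
eef_rot: [0.094, 0.701, 0.094, -0.7]
force: [-0.6, -0.4, 0.7]
opening: 0.0439
```

arm_command --commands '[{"grip": 0, "tx": 0.2, "ty": 0.3, "tz": 1.3, "yaw": 6.9}, {"grip": 0, "tx": 0.4, "ty": 0.7, "tz": 2.7, "yaw": 13.9}, {"grip": 0, "tx": 0.6, "ty": 1, "tz": 4, "yaw": 20.8}, {"grip": 0, "tx": 0.6, "ty": 1, "tz": 4, "yaw": 20.8}, {"grip": 0, "tx": 0.6, "ty": 1, "tz": 4, "yaw": 20.8}]'

```text
time: 17.1
tcp_pos: [0.5025, -0.0133, 0.2397]
eef_rot: [-0.032, 0.707, -0.031, -0.706]
force: [1.0, -0.1, -0.5]
opening: 0.0441
```

Run:
```python
from mv import *
from h import *
import pickle
d=viewer.get_image('wrist');save(d['img'],'w15'); pickle.dump(d,open('w15.pkl','wb')); info(); s,R=st(); print(w2c(s['tcp_pos']))
```

```text
t 17.15 tcp [ 0.5028 -0.013   0.2396] F [-0.   0.1 -0.5] T [ 0.02 -0.04  0.07] open 0.0441 jaw -95.1 q [-0.02  0.53 -0.07  1.93  0.05  0.68 -1.78]
[-74.36494804 -10.98620753 239.62370596]
```

View pics/w15.png

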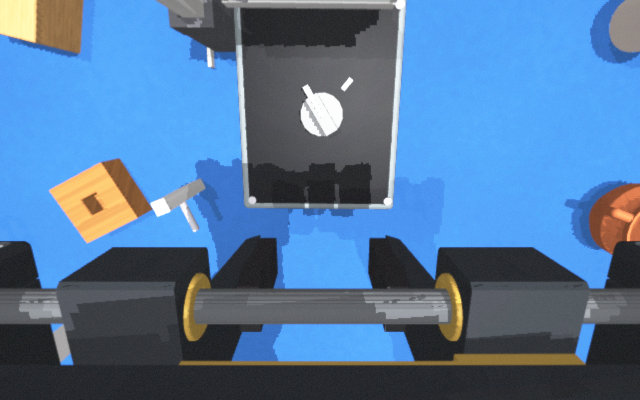

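```bash
cat > knob.py <<'E'
from mv import *
from h import *
def tocon(d,px,h): return np.array([w2c(q) for q in at_height(d,px,h)])
E
python3 - <<'E'
from knob import *
import pickle
d=pickle.load(open('w15.pkl','rb'))
save(d['img'][65:150,285:370],'w15k',7)
for x,y in [(-105,70),(-105,-85),(-10,-10)]: print(proj(d,c2w(x,y,60 if x<-50 else 69.5)))
E
```

```text
[[244.00345443 208.93416332]]
[[393.71134971 209.46506283]]
[[321.51794451 114.39512496]]
```

View pics/w15k.png

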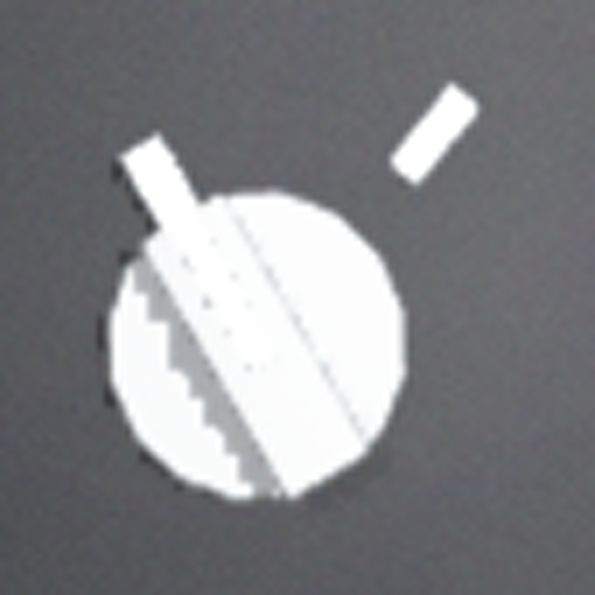

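arm_command --commands '[{"grip": 0, "tx": 2.5, "ty": 0.5, "tz": -2, "yaw": 0.2}, {"grip": 0, "tx": 6, "ty": 0.5, "tz": -4, "yaw": 0.2}, {"grip": 0, "tx": 10, "ty": 0.5, "tz": -5.1, "yaw": 0.2}, {"grip": 0, "tx": 13, "ty": 0.5, "tz": -5.1, "yaw": 0.2}, {"grip": 0, "tx": 13, "ty": 0.5, "tz": -5.1, "yaw": 0.2}]'

```text
time: 17.65
tcp_pos: [0.5503, -0.0226, 0.1056]
eef_rot: [0.033, -0.704, 0.033, 0.709]
force: [-0.8, 0.5, 0.4]
opening: 0.0438
```

Run:
```python
from knob import *
d=viewer.get_image('side');save(d['img'][60:260,270:440],'s16',3.5); info(); s,R=st(); print(w2c(s['tcp_pos']))
```

```text
t 17.70 tcp [ 0.5515 -0.0228  0.1078] F [ 0.4 -0.9  0.9] T [ 0.02 -0.04  0.01] open 0.0442 jaw -95.4 q [-0.01  0.79 -0.05  1.9   0.08  0.46 -1.78]
[-25.01706571 -16.16875999 107.77909737]
```

View pics/s16.png

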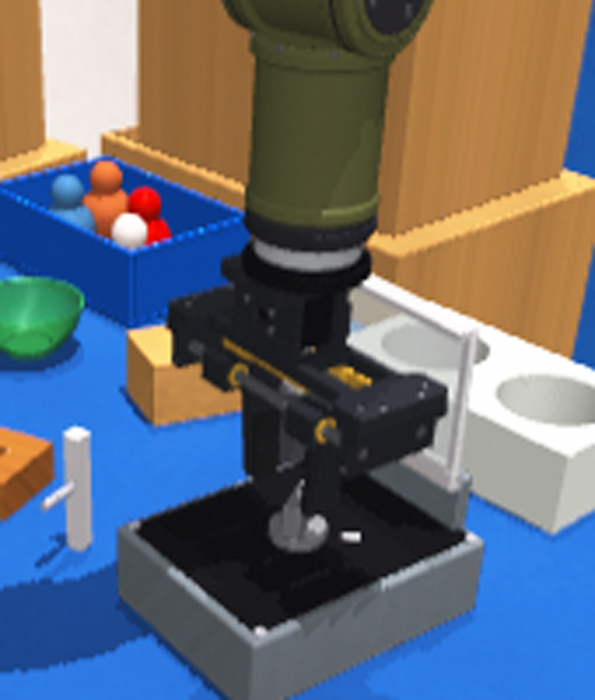

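arm_command --commands '[{"grip": 0, "tx": 0.8, "ty": 0, "tz": -0.1, "yaw": 0}, {"grip": 0, "tx": 1.6, "ty": 0, "tz": -0.1, "yaw": 0}, {"grip": 0, "tx": 2.4, "ty": 0, "tz": -0.1, "yaw": 0}, {"grip": 0, "tx": 3.1, "ty": 0, "tz": -0.1, "yaw": 0}, {"grip": 0, "tx": 3.1, "ty": 0, "tz": -0.1, "yaw": 0}]'

```text
time: 18.2
tcp_pos: [0.5525, -0.0235, 0.0775]
eef_rot: [0.034, -0.706, 0.034, 0.707]
force: [-0.2, 0.3, 0.1]
opening: 0.0439
```

arm_command --commands '[{"grip": 0, "tx": 0, "ty": -0.6, "tz": 0, "yaw": 0}, {"grip": 0, "tx": 0, "ty": -1.1, "tz": 0.1, "yaw": 0}, {"grip": 0, "tx": 0, "ty": -1.5, "tz": 0.3, "yaw": 0}, {"grip": 0, "tx": 0, "ty": -1.9, "tz": 0.6, "yaw": 0}, {"grip": 0, "tx": 0, "ty": -2.2, "tz": 0.8, "yaw": 0}]'

```text
time: 18.7
tcp_pos: [0.5479, -0.0013, 0.0785]
eef_rot: [-0.034, 0.707, -0.034, -0.706]
force: [1.6, -3.8, 1.0]
opening: 0.0444
```

Run:
```python
from knob import *
info();d=viewer.get_image('side');save(d['img'][60:260,270:440],'s17',3.5);d=viewer.get_image('wrist');save(d['img'],'w17'); info(); s,R=st(); print(w2c(s['tcp_pos']))
```

```text
t 18.70 tcp [ 0.5479 -0.0013  0.0785] F [ 1.6 -3.8  1. ] T [-0.59 -0.44  0.04] open 0.0444 jaw -95.5 q [-0.06  0.83 -0.04  1.93  0.07  0.38 -1.82]
t 18.80 tcp [ 5.473e-01 -5.000e-04  7.840e-02] F [ 0.9 -1.5  0.7] T [-0.27 -0.18  0.01] open 0.0443 jaw -95.5 q [-0.06  0.83 -0.04  1.93  0.07  0.38 -1.82]
[-31.22638015   5.60146588  78.40509423]
```

View pics/s17.png

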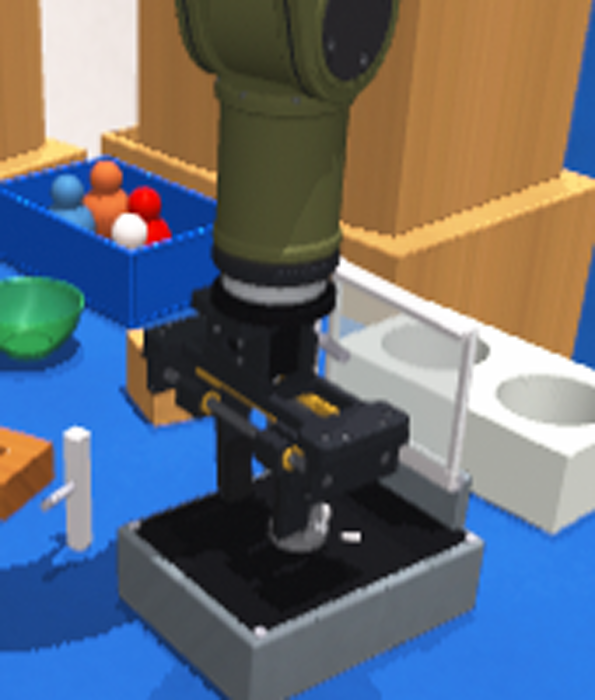

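View pics/w17.png

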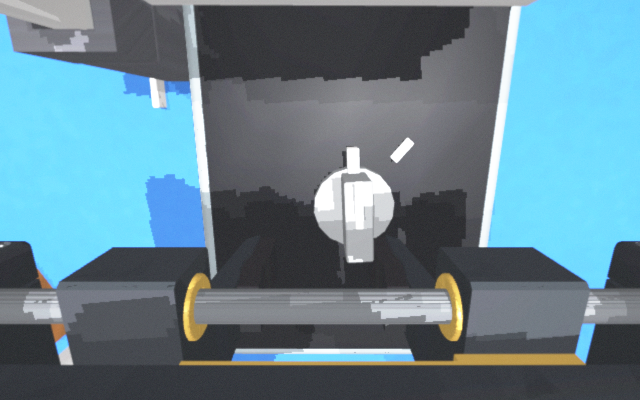

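arm_command --commands '[{"grip": 0, "tx": 0, "ty": -0.2, "tz": 0.1, "yaw": 0}, {"grip": 0, "tx": 0, "ty": -0.4, "tz": 0.1, "yaw": 0}, {"grip": 0, "tx": 0, "ty": -0.6, "tz": 0.1, "yaw": 0}, {"grip": 0, "tx": 0, "ty": -0.75, "tz": 0.1, "yaw": 0}, {"grip": 0, "tx": 0, "ty": -0.75, "tz": 0.1, "yaw": 0}]'

```text
time: 19.3
tcp_pos: [0.5462, 0.0068, 0.0781]
eef_rot: [0.034, -0.706, 0.034, 0.707]
force: [-0.7, -3.4, 2.7]
opening: 0.0443
```

```bash
cat > kv.py <<'E'
from knob import *
import sys,pickle
n=sys.argv[1]
d=viewer.get_image('wrist'); pickle.dump(d,open(n+'.pkl','wb'))
c=proj(d,c2w(-10,-10,80))[0].astype(int); print('crop origin',c-60)
im=d['img'].copy(); save(im[max(c[1]-85,0):c[1]+60,c[0]-80:c[0]+80],n,4.5)
print('origin',c[0]-80,max(c[1]-85,0)); info(); s,R=st(); print(w2c(s['tcp_pos']))
E
python3 kv.py k1
```

```text
crop origin [312 149]
origin 292 124
t 19.35 tcp [0.5462 0.0068 0.0781] F [-1.6 -3.3  2.6] T [-0.7   0.25 -0.04] open 0.0444 jaw -95.5 q [-0.08  0.83 -0.03  1.93  0.07  0.38 -1.83]
[-33.02381239  12.81515973  78.08551807]
```

View pics/k1.png

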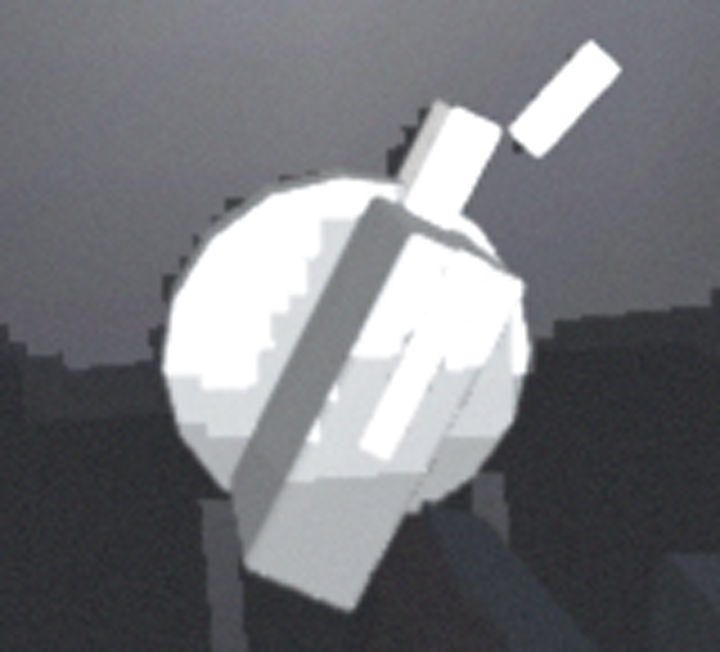

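```bash
cat > ang.py <<'E'
from knob import *
import pickle
def ang(n,org,sc,pairs,h=.0935):
    d=pickle.load(open(n+'.pkl','rb'))
    for a,b in pairs:
        q=tocon(d,[(org[0]+p[0]/sc-.4,org[1]+p[1]/sc-.4) for p in (a,b)],h); v=q[1]-q[0]
        print(q.round(1).tolist(),'psi %.3f'%np.arctan2(v[1],v[0]))
E
python3 - <<'E'
from ang import *
print('bar');ang('k1',(292,124),4.5,[((247,568),(408,240)),((353,607),(523,288))])
print('index');ang('k1',(292,124),4.5,[((510,128),(590,40)),((540,157),(620,70))],.064)
E
```

```text
bar
[[-24.2, 2.5, 93.5], [7.7, -11.5, 93.5]] psi -0.414
[[-28.3, -7.8, 93.5], [3.2, -22.2, 93.5]] psi -0.428
index
[[14.3, -27.5, 64.0], [23.6, -35.4, 64.0]] psi -0.706
[[11.1, -30.9, 64.0], [20.5, -38.9, 64.0]] psi -0.707
```

arm_command --commands '[{"grip": 0, "tx": 0, "ty": -0.1, "tz": 0, "yaw": 0}, {"grip": 0, "tx": 0, "ty": -0.2, "tz": 0, "yaw": 0}, {"grip": 0, "tx": 0, "ty": -0.3, "tz": 0, "yaw": 0}, {"grip": 0, "tx": 0, "ty": -0.37, "tz": 0, "yaw": 0}, {"grip": 0, "tx": 0, "ty": -0.37, "tz": 0, "yaw": 0}]'

```text
time: 19.85
tcp_pos: [0.5472, 0.0108, 0.0781]
eef_rot: [0.034, -0.706, 0.034, 0.706]
force: [-1.9, -2.3, 2.6]
opening: 0.0441
```

```bash
python3 kv.py k2
```

```text
crop origin [320 150]
origin 300 125
t 19.90 tcp [0.5472 0.0108 0.0781] F [-2.  -2.8  2. ] T [-0.57  0.34 -0.02] open 0.0439 jaw -95.5 q [-0.08  0.84 -0.03  1.93  0.07  0.38 -1.84]
[-32.42218466  16.81311743  78.10572548]
```

View pics/k2.png

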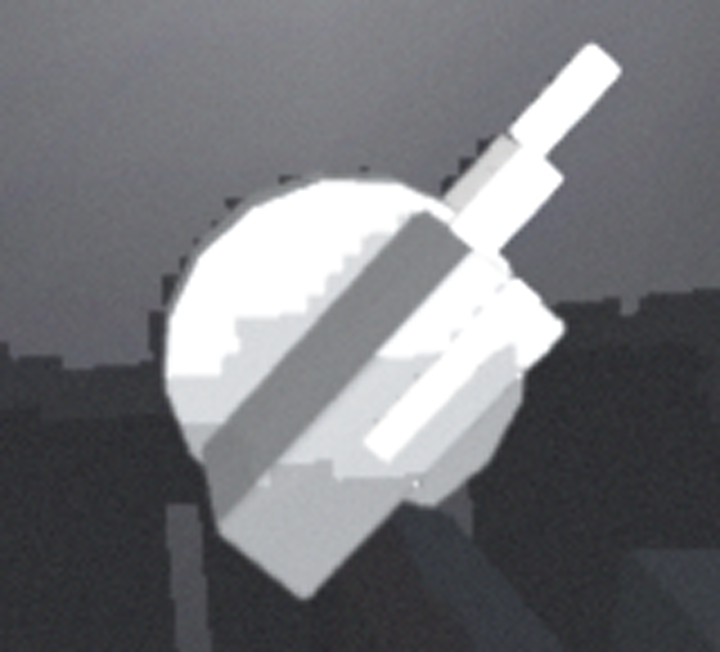

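Run:
```python
from ang import *
print('bar');ang('k2',(300,125),4.5,[((218,527),(472,250)),((305,600),(565,328))])
print('nose');ang('k2',(300,125),4.5,[((455,220),(520,145)),((500,252),(563,180))],.085)
print('index');ang('k2',(300,125),4.5,[((510,128),(590,43)),((550,155),(620,70))],.064)
```

```text
bar
[[-19.8, 5.9, 93.5], [6.9, -16.6, 93.5]] psi -0.699
[[-27.4, -2.6, 93.5], [-0.4, -25.6, 93.5]] psi -0.704
nose
[[8.2, -16.9, 85.0], [15.3, -22.7, 85.0]] psi -0.674
[[5.0, -21.5, 85.0], [12.0, -27.0, 85.0]] psi -0.671
index
[[14.4, -27.4, 64.0], [23.5, -35.3, 64.0]] psi -0.721
[[11.5, -31.9, 64.0], [20.6, -38.8, 64.0]] psi -0.643
```

arm_command --commands '[{"grip": 0, "tx": 0, "ty": 0.3, "tz": 0.1, "yaw": 0}, {"grip": 0, "tx": 0, "ty": 0.7, "tz": 0.2, "yaw": 0}, {"grip": 0, "tx": -1, "ty": 0.8, "tz": 0.2, "yaw": 0}, {"grip": 0, "tx": -3, "ty": 0.8, "tz": 0.2, "yaw": 0}, {"grip": 0, "tx": -6, "ty": 0.8, "tz": 0.2, "yaw": 0}]'

```text
time: 20.4
tcp_pos: [0.5439, 0.003, 0.1383]
eef_rot: [0.034, -0.706, 0.034, 0.707]
force: [1.3, 0.1, 0.3]
opening: 0.044
```

arm_command --commands '[{"grip": 0, "tx": -4, "ty": 0, "tz": 1.5, "yaw": 0}, {"grip": 0, "tx": -8, "ty": 0, "tz": 3, "yaw": 0}, {"grip": 0, "tx": -10, "ty": 0, "tz": 4.5, "yaw": 0}, {"grip": 0, "tx": -10, "ty": 0, "tz": 4.5, "yaw": 0}, {"grip": 0, "tx": -10, "ty": 0, "tz": 4.5, "yaw": 0}]'

```text
time: 20.9
tcp_pos: [0.5002, 0.0072, 0.2388]
eef_rot: [-0.034, 0.707, -0.034, -0.706]
force: [-0.2, -0.3, -0.3]
opening: 0.0443
```

```bash
python3 kv.py k3
python3 - <<'E'
from h import *
d=viewer.get_image('side');save(d['img'],'s20'); save(d['img'][110:260,270:440],'s20c',4)
d=viewer.get_image('top');save(d['img'],'t20')
E
```

```text
crop origin [283  49]
origin 263 24
t 20.95 tcp [0.5001 0.0071 0.238 ] F [0.2 0.1 0.2] T [ 0.08 -0.04 -0.04] open 0.0441 jaw -95.5 q [-0.07  0.53 -0.06  1.94  0.04  0.67 -1.82]
[-79.00671717   8.77594987 237.95873801]
```

View pics/k3.png

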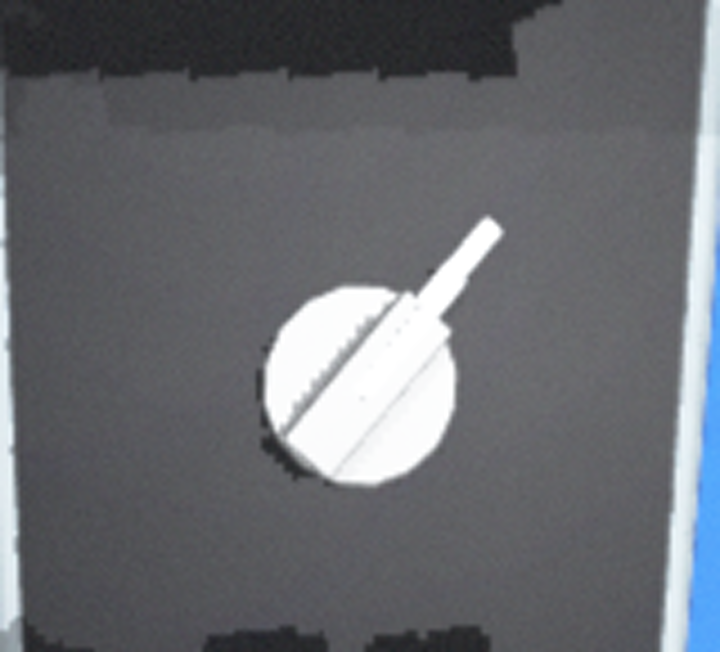

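View pics/s20.png

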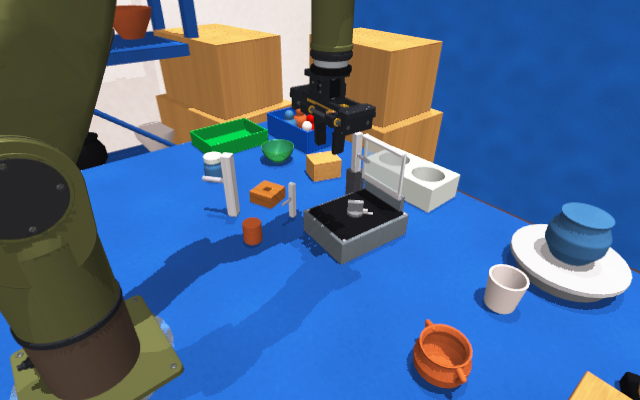

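View pics/s20c.png

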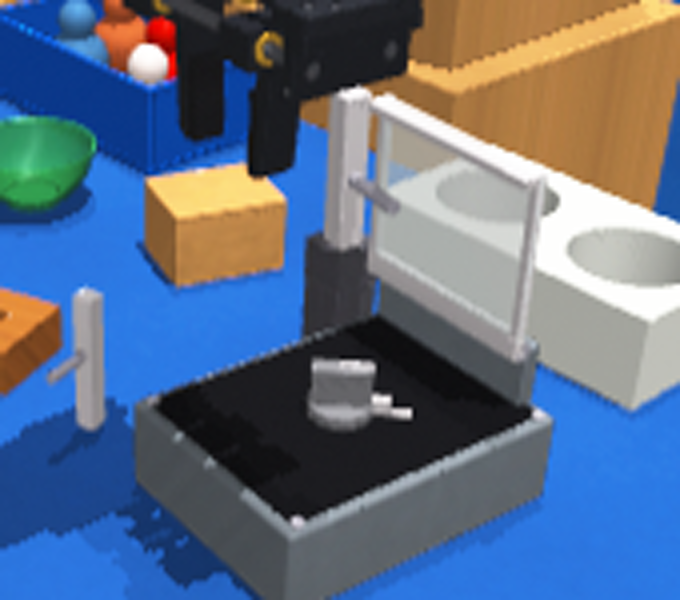

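Run:
```python
from ang import *
ang('k3',(263,24),4.5,[((287,432),(408,292)),((332,475),(450,330))])
d=viewer.get_image('side'); P=cloud(d)
m=np.zeros(P.shape[:2],bool); m[131:137,353:361]=1
for v,u in [(133,357),(134,357),(140,355),(165,355)]: print(w2c(P[v,u]).round(1))
f=c2w(72.6,90,210); print('expected top centre px',proj(d,f), 'xbar tip',proj(d,c2w(72,38,155)))
info()
```

```text
[[-18.4, 5.5, 93.5], [7.0, -17.2, 93.5]] psi -0.728
[[-26.5, -3.2, 93.5], [0.2, -25.2, 93.5]] psi -0.690
[ 64.8  87.6 209.4]
[ 59.7  81.6 210. ]
[ 56.9  84.2 194.2]
[ 61.3  82.7 125.5]
expected top centre px [[358.85308006 131.74242611]] xbar tip [[370.992816   160.08374007]]
t 21.10 tcp [0.4997 0.0069 0.2371] F [-0.   0.1 -0.2] T [ 0.02 -0.03  0.  ] open 0.0442 jaw -95.5 q [-0.07  0.53 -0.06  1.94  0.04  0.67 -1.82]
```

```bash
python3 -c "
from cell import env
print(env.job_done())"
```

```text
the job is handed in; nothing more can be done
None
```

The job is done and handed in: the prop bar holds the flap open by itself, and the knob's pointer lines up with the raised index mark. The clock stood at about 21 s of the 72 s allowed.

- **Prop bar:** I took the middle-sized bar from the keeper, slid its crossbar under the flap from the side and lifted the flap. I then lowered the foot gently into the socket, which I found in the picture at console x ≈ 72.6. It met the floor at z = 80.0 mm with about 9 N.
- **Flap:** it stayed open when I released the bar and while I turned the knob.
- **Knob:** I turned it clockwise by pushing the grip bar with one finger pad.

**Last checks:**
- The pointer read between -0.69 and -0.73 rad in the final picture, against a target of -0.70.
- The top of the post is at z ≈ 210 mm, which is what a fully seated bar gives. The bar leans slightly towards the robot within the socket's play.
- I saw no bystander moved in the final side view, and the gripper is clear of everything.

**Not fully consistent:** two pointer estimates disagreed a little. In an earlier picture the pointer's nose alone read -0.67, while the grip-bar edges read -0.70.

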